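Set up the dropper bottles under the bench magnifier

TASK

Set up the dropper bottles for inspection under the magnifier. First swing the magnifier a good quarter turn to the right, clear of the stand; then hang the grey vial holder on the stand's two pins so that it sits flat on their shoulders, and put every white dropper bottle from the tray upright into a well of its own, right down on the base plate. Finally swing the magnifier back until its lens is centred over the holder, and leave everything else where it is.

Things in the scene. Friction and masses are not known exactly. Their poses are not given: they have to be found in the camera images.
- stand: fixed inspection stand: base plate 94 x 162 x 12 mm (x by y), two pins, and at x +70, y -100 mm a post of 16 mm that carries the magnifier, 166 mm high with its hub. Origin: centre of the base plate's underside, on the bench; x away from the robot, y left along the line of the pins, z up. The bottles stand on the base plate's top (z 12 mm), inside the holder's wells
- stand_seat (a point): point midway between the two pins at the height of their shoulders (z 26 mm of the stand), with the stand's axes: the holder's origin comes here when it is hung
- pin_left (a point): tip of the left pin (y +60, z 42 mm of the stand). Each pin is 10 mm in diameter, rises 16 mm above a shoulder of 22 mm diameter, and its top 6 mm taper to 4 mm
- pin_right (a point): tip of the right pin (y -60, z 42 mm of the stand)
- magnifier (a joint): angle of the magnifier arm on its post, rad; 0 with the lens centred over the point midway between the pins; grows as it swings anticlockwise seen from above: the lens comes toward the robot, then away to the right of the stand; range -0.4 to 2.2; stiff hinge (0.2 N m friction), stays where released
- pivot (a point): centre of the arm's hub on the vertical hinge axis, 156 mm above the bench, stand's axes (does not turn with the arm)
- lens_centre (a point): centre of the round lens (64 mm over its rim, 10 mm thick), 122 mm from the hinge axis, 156 mm above the bench
- magnifier_knob (a point): top of the upright steel knob on the arm, between post and lens: 14 mm in diameter, 40 mm tall, its foot at 161 and its top at 201 mm above the bench, 75 mm from the hinge axis; pinch it from above and carry it round the arc (a round knob: it can turn in the fingers)
- holder: loose grey holder, 160 g: plate 94 x 144 x 10 mm (x by y) with an upright central handle 10 x 24 mm (x by y), 40 mm tall (top at z 50); origin: centre of the plate's underside. Pin holes of 12.5 mm at y +60 and -60; four square 33 mm wells, right through, at x +-24, y +-31. Starts flat on the bench before the stand. Fits either way round; hung, its top is 36 mm above the bench
- tray: white open tray fixed to the bench, 115 x 192 x 24 mm (x by y), walls and floor 4 mm; origin at the centre of its underside. In it stand the dropper bottles, a cup and a spare cap in two rows (x +-26 mm) of three places (y -64, 0, +64 mm), each up to 3 mm off, in any arrangement
- cup: small translucent plastic cup in the tray, 36 mm in diameter, 34 mm high, red inside at the bottom; stays in the tray; origin at the centre of its underside
- spare_cap: loose white ribbed screw cap lying flat in the tray, 32 mm in diameter, 22 mm high; stays in the tray; origin at the centre of its underside
- beaker: translucent plastic beaker on the bench, 51 mm in diameter, 52 mm high, to the right of the stand, partly under the swung-out magnifier; stays there; origin at the centre of its underside
- slide_box: blue lidded box, 57 x 87 x 32 mm, on the bench at the left; stays there; origin at the centre of its underside
- white_bottle: white reagent bottle, 48 mm in diameter, 105 mm high, on the bench at the left; stays there; origin at the centre of its underside
- well_0 (a point): centre of the square 33 mm well at x -24, y -31 mm of the holder, at its underside
- well_1 (a point): centre of the square 33 mm well at x -24, y +31 mm of the holder, at its underside
- well_2 (a point): centre of the square 33 mm well at x +24, y -31 mm of the holder, at its underside
- well_3 (a point): centre of the square 33 mm well at x +24, y +31 mm of the holder, at its underside
- vial_1: small white dropper bottle with a white cap, standing; round body 26 mm in diameter, 62 mm high, 68 mm with its 21.6 mm wide cap (cap from 61 mm up); 30 g; origin at the centre of its underside, z up its axis. Three or all four of the four are there; one may be absent. It starts standing in the tray.
- vial_2: small white dropper bottle with a white cap, standing; round body 26 mm in diameter, 62 mm high, 68 mm with its 21.6 mm wide cap (cap from 61 mm up); 30 g; origin at the centre of its underside, z up its axis. Three or all four of the four are there; one may be absent. It starts standing in the tray.
- vial_3: small white dropper bottle with a white cap, standing; round body 26 mm in diameter, 62 mm high, 68 mm with its 21.6 mm wide cap (cap from 61 mm up); 30 g; origin at the centre of its underside, z up its axis. Three or all four of the four are there; one may be absent. It starts standing in the tray.
- vial_4: small white dropper bottle with a white cap, standing; round body 26 mm in diameter, 62 mm high, 68 mm with its 21.6 mm wide cap (cap from 61 mm up); 30 g; origin at the centre of its underside, z up its axis. Three or all four of the four are there; one may be absent. It starts standing in the tray.

How it is judged:
By the outcome, as a careful person would: the job done as asked, in the order asked, and still so for the second after the job is handed in, with the robot touching nothing.
Of vial_1, vial_2, vial_3, vial_4 only 3 to 4 are there at a start; the rules pass over those that are not, and their reading is None.
At some moment in a run one of holder may be knocked a few centimetres aside while the robot is not near it.
It also fails if it takes over 210 s, if anything falls off the work surface, if the arm or the gripper's body presses on something with over 40 N, if the wrist force passes 120 N, or if a joint passes its speed limit or range.

ROBOT

A 6-joint arm with a two-finger parallel gripper is mounted at the origin on a cart in front of the work surface, level with it; the furniture and walls round the work are solid. World frame = base frame: x ahead of the robot, y to its left, z up, the work surface at z = 0. Lengths are in m, angles in degrees, forces in N, time in s.
With the tool pointing down it reaches from about 0.325 to 0.775 m from the base axis. Payload 9.3 kg.
Tool frame: the origin (TCP) lies at the very end of the fingers, on their centre line; the grasp point (between the pads) lies 19 mm behind it (arm.grip_depth is the z of the grasp point in the tool frame, in m); z points along the fingers, y is the direction in which the jaws open and shut (so a half turn about z gives the same grasp; the last joint's range is limited). The gripper opens to 85 mm and grips with 20 to 120 N. Pads are 22 mm wide; open, the fingers measure 114 mm over their backs; the gripper's body (76 mm by 85 mm) begins 54 mm behind the grasp point. The pads swing forward as they close: fully open they stand 13 mm farther back than shut.
Start: joints at [65.054, 14.817, 1.232, 76.415, 0, 81.257], TCP at [0.153, 0.528, 0.231] pointing down, gripper open.
Joint ranges: [-174.27, 174.27], [-52.1, 104.24], [-59.71, 78.15], [-110.17, 111.67], [-87.03, 83.33], [-180, 180]. Speed limits (degrees/s): [127.2, 127.2, 159.86, 180, 180, 180].

INTERFACE

Orientations are given as a 3x3 rotation matrix whose columns are the frame's x, y, z axes.
In Python, from rig import arm, imaging gives the robot as it stands. The module is installed in compiled form; this text tells all that it offers.
- The arm moves only by the tool apply_moves, never from a script. Its argument "plan" is a list of rows, each an object with "travel": the shift along the tool's x, y, z in mm, a list of three; "delta_rot": the turn, a rotation vector about the tool's x, y, z in degrees, a list of three. A call has 1 to 20 rows; each row is the pose to reach, as a shift and turn from the pose commanded when the call began, along the tool's axes at that moment; what a row does not reach only later rows make up. A row lasts 1/8 s, in which the tool goes at most 62.5 mm and 10.7 degrees, less where a joint would pass 70% of its speed; a pose out of reach is approached as far as the arm can. A call with a gripper value outside its range is refused whole. "fingers" is the opening in per cent of the stroke, from 0 (shut) to 100 (fully open), set as the call begins (left out, the last holds). The fingers move at their own pace and stop on an object; "newtons" is the grip in N (left out, the last holds). Time passes only in rows, so rows that repeat a pose let the fingers close. It gives the time, the measured TCP pose, the force and the opening at its end, in the units of the state.
- arm.state(): the state, without advancing time (a new reading comes with each control period).
- imaging.read_camera(name): name is "scene" or "top"; returns the picture (420x560x3 uint8, red, green, blue); there is no depth.
- imaging.camera_params(name): a dict with "fovy" (degrees; the focal length in pixels is half the picture's height over the tangent of half this angle, whatever the lens; pixels are square), "cx", "cy" (the principal point, pixels), "world_from_camera" (4x4, takes a point from camera to world coordinates). Camera axes: x right, y up, looking along -z (the intrinsics and any distortion apply to the point x, -y, -z); pixel columns grow to the right and rows downward; lengths in m; the calibration is good to about 2 mm. A picture is of the moment at which its call begins. camera_params takes no time and is no camera call.
- arm.hand_in(): hands the job in, once; it reports no verdict.
The state is a dict: "time": time; "qpos": joint angles; "qd": joint speeds; "joint_efforts": joint torques, N m; "eef_pos": TCP position; "ee_rot": TCP orientation; "wrist_force": force on the tool from outside, world axes, zero at the start; "moment": the same for the moment, N m; "width": finger opening in m.
Only numpy, scipy, OpenCV 4.12 (cv2) and the standard library are available. Lean on these libraries where they do the work, as an engineer would, in place of code of your own. Each camera call takes 0.05 s, during which the arm holds its last target.

## Working session

There is one attempt and no reset: what is moved stays moved. The work goes in short steps, Python scripts to look and compute and a tool call to move; the robot and the scene stay as the last step left them, time stands still between calls to the robot, and variables do not carry over. Pictures are saved under pics/ and viewed, and the job is handed in when it is done.

Besides the shell and the picture viewer there is one more tool, called by a JSON object that holds its "name" and its "arguments". apply_moves: Moves the arm, as the interface text tells. Its arguments: {"type":"object","properties":{"plan":{"type":"array"},"fingers":{"type":"number"},"newtons":{"type":"number"}},"required":["plan"]}

```bash
mkdir -p pics
cat > h.py <<'E'
import numpy as np, cv2
from rig import arm, imaging
def snap(n,f):
    im=imaging.read_camera(n); cv2.imwrite('pics/'+f,im[:,:,::-1]); return im
E
python3 - <<'E'
from h import *
for n in('scene','top'):
    snap(n,n+'0.png'); print(n,imaging.camera_params(n))
print(arm.state(),arm.grip_depth)
E
```

```text
scene {'fovy': 44.00215952416404, 'cx': 288.3825232358802, 'cy': 206.84400561306177, 'world_from_camera': array([[ 0.47684055,  0.41100706, -0.77697895, -0.44712909],
       [-0.87897163,  0.21727694, -0.42449923, -0.49910984],
       [-0.00565257,  0.8853609 ,  0.46487   ,  0.74448377],
       [ 0.        ,  0.        ,  0.        ,  1.        ]])}
top {'fovy': 56.809503737856765, 'cx': 279.0855779002787, 'cy': 205.5705576997903, 'world_from_camera': array([[ 0.02817829,  0.99720392, -0.06921216,  0.47982083],
       [-0.99941232,  0.02945733,  0.01752915,  0.04798849],
       [ 0.01951894,  0.06867755,  0.99744795,  1.10115622],
       [ 0.        ,  0.        ,  0.        ,  1.        ]])}
{'time': 0.1, 'qpos': array([6.50544167e+01, 1.48471555e+01, 1.19270225e+00, 7.64159183e+01,
       1.81474601e-03, 8.12578947e+01]), 'qd': array([-0.02631495, -0.04581481,  0.16849096, -0.03096075,  0.0702835 ,
        0.09501238]), 'joint_efforts': array([ 5.86859431e-03, -5.56696236e+01,  3.45067728e+01,  1.16540567e-02,
       -9.88977467e-05, -7.19022665e-06]), 'eef_pos': array([0.15334874, 0.52791494, 0.23072059]), 'ee_rot': array([[-9.60276684e-01,  2.79049085e-01, -5.46727166e-04],
       [ 2.79049536e-01,  9.60276078e-01, -1.10027500e-03],
       [ 2.17978286e-04, -1.20913239e-03, -9.99999245e-01]]), 'wrist_force': array([-0.33522702, -0.49579981, -0.3738005 ]), 'moment': array([-0.00795221, -0.01101219,  0.00256204]), 'width': 0.08575250940550772} -0.0187
```

View pics/scene0.png

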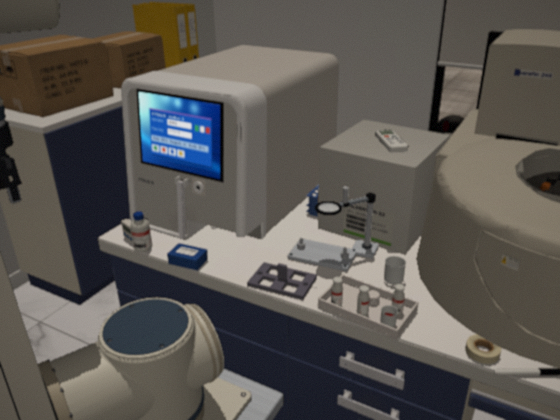

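View pics/top0.png

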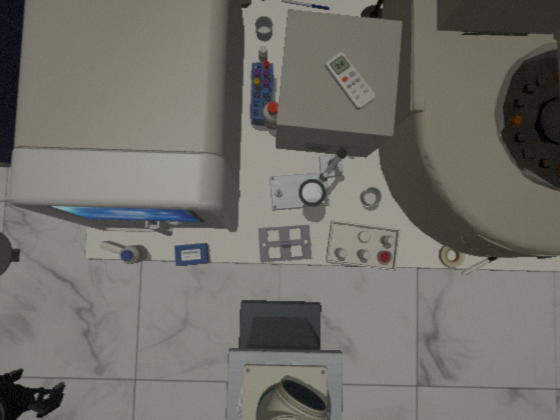

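Run:
```python
import cv2
t=cv2.imread('pics/top0.png')[140:275,240:420]; cv2.imwrite('pics/t0c.png',cv2.resize(t,None,fx=4.4,fy=4.4,interpolation=cv2.INTER_CUBIC))
t=cv2.imread('pics/scene0.png')[175:335,240:430]; cv2.imwrite('pics/s0c.png',cv2.resize(t,None,fx=3.7,fy=3.7,interpolation=cv2.INTER_CUBIC))
```

```text
(no output)
```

View pics/t0c.png

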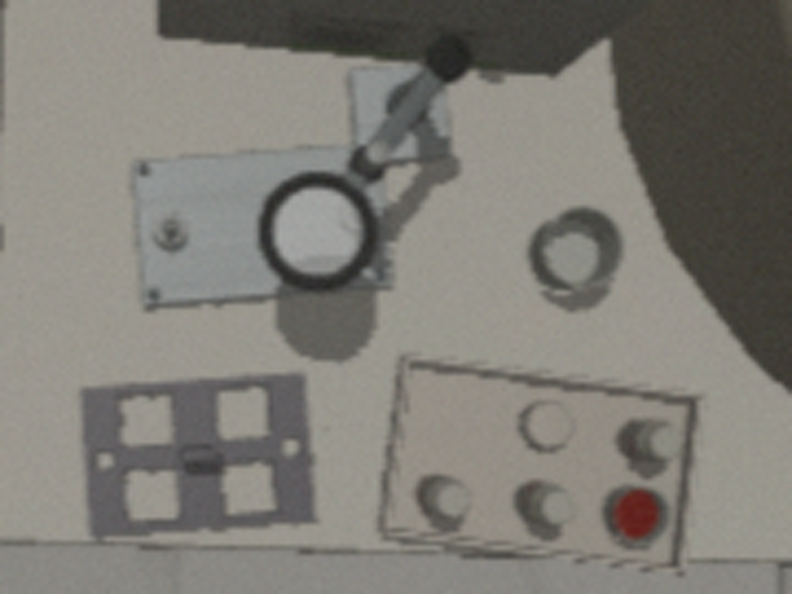

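View pics/s0c.png

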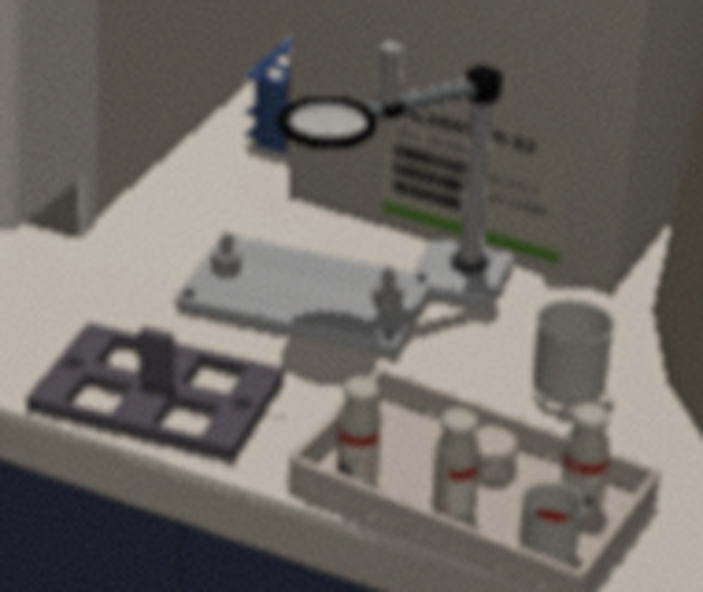

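```bash
cat >> h.py <<'E'
P={n:imaging.camera_params(n) for n in('scene','top')}
def ray(n,uv):
    p=P[n]; f=210/np.tan(np.radians(p['fovy']/2)); T=np.array(p['world_from_camera'])
    d=np.array([(uv[0]-p['cx'])/f,-(uv[1]-p['cy'])/f,-1.]); d=T[:3,:3]@d
    return T[:3,3],d/np.linalg.norm(d)
def onz(n,uv,z):
    o,d=ray(n,uv); return o+d*(z-o[2])/d[2]
def tri(uvt,uvs):
    A=np.zeros((3,3));b=np.zeros(3)
    R=[ray('top',uvt),ray('scene',uvs)]
    for o,d in R:
        M=np.eye(3)-np.outer(d,d);A+=M;b+=M@o
    x=np.linalg.solve(A,b); return x,[np.linalg.norm((np.eye(3)-np.outer(d,d))@(x-o)) for o,d in R]
def proj(n,X):
    p=P[n]; f=210/np.tan(np.radians(p['fovy']/2)); T=np.array(p['world_from_camera'])
    c=T[:3,:3].T@(np.asarray(X)-T[:3,3]); return np.array([p['cx']+f*c[0]/-c[2],p['cy']-f*c[1]/-c[2]])
E
python3 - <<'E'
from h import *
np.set_printoptions(precision=4,suppress=True)
t=lambda x,y:((x+.5)/4.4-.5+240,(y+.5)/4.4-.5+140)
s=lambda x,y:((x+.5)/3.7-.5+240,(y+.5)/3.7-.5+175)
for k,a,b in [('pinL',t(171,231),s(227,236)),('hub',t(450,55),s(485,80)),('lens',t(319,231),s(328,122)),('handle top',t(203,457),s(156,332))]: print(k,*tri(a,b))
print('pinL',onz('top',t(171,231),.042),onz('scene',s(227,236),.042))
print('pinR',onz('scene',s(389,270),.042))
print('hub',onz('top',t(450,55),.166),onz('scene',s(485,70),.166))
print('lens',onz('top',t(319,231),.161),onz('scene',s(328,122),.161))
for c in[(135,162),(147,307),(390,287)]: print('base',onz('top',t(*c),.012))
for c in[(81,389),(304,374),(316,521),(93,538)]: print('hold',onz('top',t(*c),.01))
for c in[(105,460),(291,447)]: print('hole',onz('top',t(*c),.01))
for c in[(405,355),(696,398),(680,570),(382,533)]: print('tray',onz('top',t(*c),.024))
for k,c,d in[('v1',(452,500),(361,386)),('v2',(556,505),(459,420)),('v3',(664,440),(591,411))]: print(k,onz('top',t(*c),.068),onz('scene',s(*d),.068),tri(t(*c),s(*d)))
E
```

```text
pinL [0.5908 0.0316 0.0391] [np.float64(0.0005266624722109731), np.float64(0.0005266624722109281)]
hub [ 0.6819 -0.1195  0.1574] [np.float64(0.0003169113914185289), np.float64(0.0003169113914185365)]
lens [ 0.5808 -0.0484  0.1546] [np.float64(0.00032672137779243414), np.float64(0.0003267213777923986)]
handle top [0.4504 0.0093 0.0485] [np.float64(0.0007598530365170857), np.float64(0.0007598530365170609)]
pinL [0.5902 0.0321 0.042 ] [0.5868 0.029  0.042 ]
pinR [ 0.5988 -0.0893  0.042 ]
hub [ 0.6802 -0.1183  0.166 ] [ 0.6795 -0.1195  0.166 ]
lens [ 0.5803 -0.0481  0.161 ] [ 0.5695 -0.0531  0.161 ]
base [0.6372 0.056  0.012 ]
base [0.5442 0.0456 0.012 ]
base [ 0.5616 -0.1097  0.012 ]
hold [0.4907 0.0861 0.01  ]
hold [ 0.5043 -0.056   0.01  ]
hold [ 0.4113 -0.0657  0.01  ]
hold [0.3968 0.0755 0.01  ]
hole [0.4461 0.0694 0.01  ]
hole [ 0.4577 -0.0487  0.01  ]
tray [ 0.5178 -0.1183  0.024 ]
tray [ 0.496  -0.3035  0.024 ]
tray [ 0.3877 -0.2941  0.024 ]
tray [ 0.4058 -0.1059  0.024 ]
v1 [ 0.4297 -0.1415  0.068 ] [ 0.4323 -0.1406  0.068 ] (array([ 0.4299, -0.1414,  0.0698]), [np.float64(0.00017168782285612526), np.float64(0.00017168782285606607)])
v2 [ 0.4284 -0.2046  0.068 ] [ 0.4282 -0.2045  0.068 ] (array([ 0.4284, -0.2045,  0.0679]), [np.float64(9.238080087538765e-05), np.float64(9.238080087550564e-05)])
v3 [ 0.4693 -0.2698  0.068 ] [ 0.4727 -0.2695  0.068 ] (array([ 0.4696, -0.2697,  0.07  ]), [np.float64(0.0005494049140874972), np.float64(0.0005494049140874636)])
```

```bash
cat >> h.py <<'E'
from scipy.spatial.transform import Rotation as Ro
np.set_printoptions(precision=4,suppress=True)
def go(*targets):
    """targets: (x,y,z,yaw of tool y deg)"""
    s=arm.state(); p=s['eef_pos']; R=s['ee_rot']
    print('t',s['time'],'pos',p,'yaw',np.degrees(np.arctan2(R[1,1],R[0,1])),'F',s['wrist_force'],'w',s['width'])
    for x,y,z,a in targets:
        a=np.radians(a); Y=np.array([np.cos(a),np.sin(a),0]);Z=np.array([0,0,-1.]);X=np.cross(Y,Z)
        Rt=np.stack([X,Y,Z],1)
        print('travel',(R.T@(np.array([x,y,z])-p)*1000).round(1),'rot',Ro.from_matrix(R.T@Rt).as_rotvec(degrees=True).round(2))
E
python3 - <<'E'
from h import *
for k,uv in [('box front L bottom(top)',(276,148)),('box R',(392,163)),('cent',(387,165)),('cent',(400,215)),('cent',(430,245))]:
    print(k,[onz('top',uv,z)[:2] for z in(0,.1,.2,.3,.4)])
for k,uv in [('cent',(418,230)),('cent',(430,285)),('box bl',(322,205)),('box br',(400,245)),('box tl',(322,163))]:
    print('s',k,[onz('scene',uv,z)[:2] for z in(0,.1,.2,.3,.4)])
go((.6194,-.0756,.26,96.4),(.45,-.08,.26,96.4))
print(proj('top',(.6194,-.0756,.201)),proj('scene',(.6194,-.0756,.201)))
E
```

```text
box front L bottom(top) [array([0.7216, 0.0422]), array([0.6997, 0.0427]), array([0.6777, 0.0432]), array([0.6558, 0.0438]), array([0.6338, 0.0443])]
box R [array([ 0.6887, -0.2931]), array([ 0.6698, -0.2622]), array([ 0.6508, -0.2312]), array([ 0.6318, -0.2002]), array([ 0.6128, -0.1692])]
cent [array([ 0.6825, -0.2787]), array([ 0.6641, -0.249 ]), array([ 0.6457, -0.2194]), array([ 0.6272, -0.1897]), array([ 0.6088, -0.16  ])]
cent [array([ 0.5394, -0.3173]), array([ 0.534 , -0.2842]), array([ 0.5286, -0.251 ]), array([ 0.5232, -0.2178]), array([ 0.5178, -0.1846])]
cent [array([ 0.4565, -0.4037]), array([ 0.4586, -0.3627]), array([ 0.4608, -0.3217]), array([ 0.4629, -0.2807]), array([ 0.465 , -0.2396])]
s cent [array([ 0.8448, -0.2111]), array([ 0.6712, -0.2498]), array([ 0.4977, -0.2885]), array([ 0.3242, -0.3272]), array([ 0.1507, -0.3659])]
s cent [array([ 0.6023, -0.31  ]), array([ 0.4613, -0.3354]), array([ 0.3204, -0.3608]), array([ 0.1794, -0.3862]), array([ 0.0384, -0.4116])]
s box bl [array([0.8567, 0.0944]), array([0.6816, 0.0147]), array([ 0.5064, -0.065 ]), array([ 0.3313, -0.1447]), array([ 0.1562, -0.2245])]
s box br [array([ 0.7433, -0.191 ]), array([ 0.5834, -0.2324]), array([ 0.4235, -0.2738]), array([ 0.2636, -0.3152]), array([ 0.1037, -0.3565])]
s box tl [array([1.1589, 0.2367]), array([0.9432, 0.1378]), array([0.7274, 0.039 ]), array([ 0.5117, -0.0598]), array([ 0.296 , -0.1587])]
t 0.1 pos [0.1533 0.5279 0.2307] yaw 73.79652846327595 F [-0.3352 -0.4958 -0.3738] w 0.08575250940550772
travel [-615.9 -449.5  -28.9] rot [ -0.07  -0.03 -22.6 ]
travel [-454.5 -501.   -28.8] rot [ -0.07  -0.03 -22.6 ]
[325.9886 174.099 ] [345.8269 186.571 ]
```

Run:
```python
from h import *
im=cv2.imread('pics/scene0.png')
tp=cv2.imread('pics/top0.png')
for x in(.5,.6,.67):
  for y in(-.22,-.24,-.27):
    for z,c in((.2,(0,255,0)),(.3,(0,0,255)),(.4,(255,0,0))):
      u=proj('scene',(x,y,z)); cv2.circle(im,tuple(int(v) for v in u),1,c,-1)
      u=proj('top',(x,y,z)); cv2.circle(tp,tuple(int(v) for v in u),1,c,-1)
cv2.imwrite('pics/m.png',np.hstack([cv2.resize(im[100:320,330:520],None,fx=2.1,fy=2.1),cv2.resize(tp[100:320,330:520],None,fx=2.1,fy=2.1)]))
```

```text
(no output)
```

View pics/m.png

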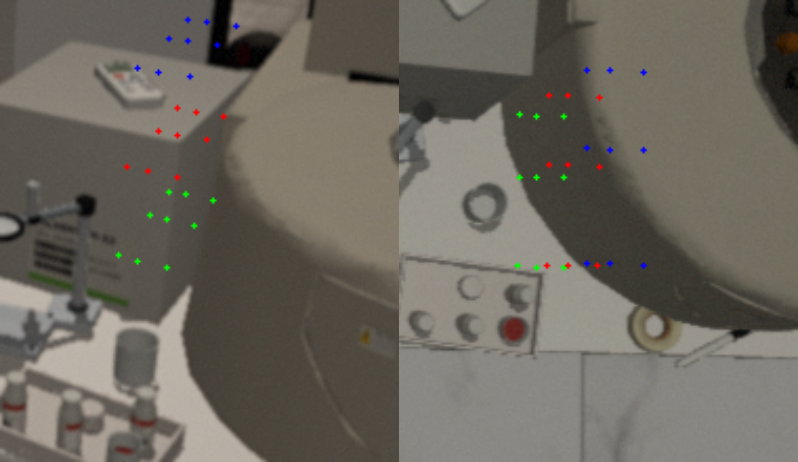

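{"name": "apply_moves", "arguments": {"plan": [{"travel": [-454,-501,-29],"delta_rot": [0,0,-22.6]},{"travel": [-454,-501,-29],"delta_rot": [0,0,-22.6]},{"travel": [-454,-501,-29],"delta_rot": [0,0,-22.6]},{"travel": [-454,-501,-29],"delta_rot": [0,0,-22.6]},{"travel": [-454,-501,-29],"delta_rot": [0,0,-22.6]},{"travel": [-454,-501,-29],"delta_rot": [0,0,-22.6]},{"travel": [-454,-501,-29],"delta_rot": [0,0,-22.6]},{"travel": [-454,-501,-29],"delta_rot": [0,0,-22.6]},{"travel": [-454,-501,-29],"delta_rot": [0,0,-22.6]},{"travel": [-454,-501,-29],"delta_rot": [0,0,-22.6]},{"travel": [-454,-501,-29],"delta_rot": [0,0,-22.6]},{"travel": [-454,-501,-29],"delta_rot": [0,0,-22.6]},{"travel": [-454,-501,-29],"delta_rot": [0,0,-22.6]},{"travel": [-454,-501,-29],"delta_rot": [0,0,-22.6]}], "fingers": 60}}

```text
time: 1.85
eef_pos: [0.4492, -0.0786, 0.2604]
ee_rot: [[-0.994, -0.113, -0.0], [-0.113, 0.994, 0.0], [0.0, 0.0, -1.0]]
wrist_force: [-0.3, -0.5, 0.8]
width: 0.0512
```

Run:
```python
from h import *
go((.6194,-.0756,.24,96.4),(.6194,-.0756,.174,96.4))
```

```text
t 1.85 pos [ 0.4492 -0.0786  0.2604] yaw 96.47081747298246 F [-0.2737 -0.4619  0.7552] w 0.05116298110202083
travel [-169.5  -16.2   20.3] rot [ 0.01 -0.    0.07]
travel [-169.5  -16.2   86.3] rot [ 0.01 -0.    0.07]
```

{"name": "apply_moves", "arguments": {"plan": [{"travel": [-57,-5,0],"delta_rot": [0,0,0]},{"travel": [-113,-11,0],"delta_rot": [0,0,0]},{"travel": [-169.5,-16.2,0],"delta_rot": [0,0,0]},{"travel": [-169.5,-16.2,0],"delta_rot": [0,0,0]},{"travel": [-169.5,-16.2,30],"delta_rot": [0,0,0]},{"travel": [-169.5,-16.2,60],"delta_rot": [0,0,0]},{"travel": [-169.5,-16.2,86],"delta_rot": [0,0,0]},{"travel": [-169.5,-16.2,86],"delta_rot": [0,0,0]}]}}

```text
time: 2.85
eef_pos: [0.6181, -0.0755, 0.1735]
ee_rot: [[-0.994, -0.113, -0.003], [-0.113, 0.994, 0.001], [0.003, 0.001, -1.0]]
wrist_force: [-0.9, 0.1, -0.3]
width: 0.051
```

Run:
```python
from h import *
go()
a=snap('scene','s1.png')[130:290,250:440]; b=snap('top','t1.png')[120:280,240:430]
cv2.imwrite('pics/c1.png',cv2.resize(np.hstack([a,b]),None,fx=2.1,fy=2.1,interpolation=cv2.INTER_CUBIC)[:,:,::-1])
```

```text
t 2.85 pos [ 0.6181 -0.0755  0.1735] yaw 96.47300679931278 F [-0.9111  0.064  -0.3107] w 0.051025813104459646
```

View pics/c1.png

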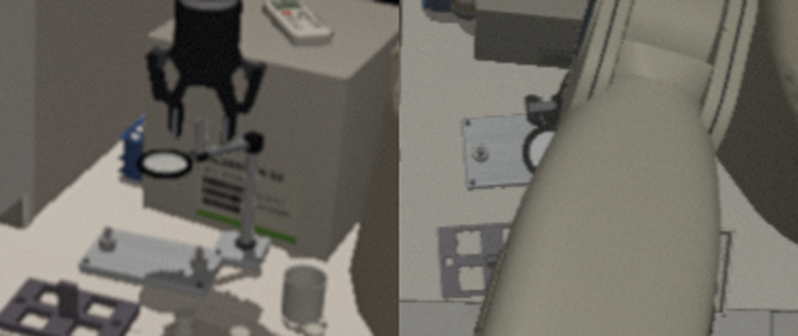

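{"name": "apply_moves", "arguments": {"plan": [{"travel": [0,0,0],"delta_rot": [0,0,0]},{"travel": [0,0,0],"delta_rot": [0,0,0]},{"travel": [0,0,0],"delta_rot": [0,0,0]},{"travel": [0,0,0],"delta_rot": [0,0,0]},{"travel": [0,0,0],"delta_rot": [0,0,0]},{"travel": [0,0,0],"delta_rot": [0,0,0]}], "fingers": 0, "newtons": 25}}

```text
time: 3.7
eef_pos: [0.6196, -0.0762, 0.1753]
ee_rot: [[-0.994, -0.112, 0.0], [-0.112, 0.994, 0.001], [-0.001, 0.001, -1.0]]
wrist_force: [-4.4, 3.6, 5.6]
width: 0.013
```

Run:
```python
from h import *
s=arm.state(); p=s['eef_pos']; R=s['ee_rot']; print(p,s['width'],s['wrist_force'])
H=np.array([.6805,-.119]); a0=np.degrees(np.arctan2(*(p[:2]-H)[::-1])); r0=np.linalg.norm(p[:2]-H); print(a0,r0)
for a in np.linspace(a0,236,16)[1:]:
    q=np.array([*(H+.075*np.array([np.cos(np.radians(a)),np.sin(np.radians(a))])),p[2]])
    print(round(a,1),(R.T@(q-p)*1000).round(1))
```

```text
[ 0.6196 -0.0762  0.1753] 0.012983241214524988 [-4.3744  3.6195  5.6236]
144.90775186527296 0.07442879880726187
151.0 [ 5.4 -5.8 -0. ]
157.1 [  9.6 -12.6  -0. ]
163.1 [ 13.2 -19.7  -0. ]
169.2 [ 15.9 -27.1  -0. ]
175.3 [ 17.8 -34.8  -0. ]
181.3 [ 19.  -42.7  -0. ]
187.4 [ 19.3 -50.6  -0.1]
193.5 [ 18.7 -58.6  -0.1]
199.6 [ 17.3 -66.4  -0.1]
205.6 [ 15.1 -74.   -0.1]
211.7 [ 12.1 -81.4  -0.1]
217.8 [  8.3 -88.4  -0.1]
223.9 [  3.8 -94.9  -0.1]
229.9 [  -1.3 -101.    -0.1]
236.0 [  -7.1 -106.4   -0.1]
```

{"name": "apply_moves", "arguments": {"plan": [{"travel": [5.4,-5.8,0],"delta_rot": [0,0,0]},{"travel": [9.6,-12.6,0],"delta_rot": [0,0,0]},{"travel": [13.2,-19.7,0],"delta_rot": [0,0,0]},{"travel": [15.9,-27.1,0],"delta_rot": [0,0,0]},{"travel": [17.8,-34.8,0],"delta_rot": [0,0,0]}]}}

```text
time: 4.32
eef_pos: [0.604, -0.1119, 0.1752]
ee_rot: [[-0.994, -0.113, -0.003], [-0.113, 0.994, 0.002], [0.003, 0.003, -1.0]]
wrist_force: [-14.6, 7.9, 9.9]
width: 0.0129
```

Run:
```python
from h import *
s=arm.state(); p=s['eef_pos']; R=s['ee_rot']; print(p,s['width'],s['wrist_force'])
H=np.array([.6805,-.119]); print(np.degrees(np.arctan2(*(p[:2]-H)[::-1])),np.linalg.norm(p[:2]-H))
```

```text
[ 0.604  -0.1119  0.1752] 0.012902537866861515 [-14.5511   7.9123   9.8782]
174.72879430014015 0.07678728438165962
```

Run:
```python
from h import *
R=arm.state()['ee_rot']; p=np.array([.6058,-.1129,.1753])
H=np.array([.6785,-.1203])
for a in np.linspace(174,236,9)[1:]:
    q=np.array([*(H+.075*np.array([np.cos(np.radians(a)),np.sin(np.radians(a))])),p[2]])
    print(round(a,1),(R.T@(q-p)*1000).round(1))
```

```text
181.8 [ 3.3 -9.4 -0. ]
189.5 [  3.5 -19.5  -0. ]
197.2 [  2.3 -29.6  -0.1]
205.0 [ -0.3 -39.4  -0.1]
212.8 [ -4.2 -48.8  -0.1]
220.5 [ -9.2 -57.5  -0.2]
228.2 [-15.5 -65.5  -0.2]
236.0 [-22.7 -72.6  -0.3]
```

{"name": "apply_moves", "arguments": {"plan": [{"travel": [3.3,-9.4,0],"delta_rot": [0,0,0]},{"travel": [3.5,-19.5,0],"delta_rot": [0,0,0]},{"travel": [2.3,-29.6,0],"delta_rot": [0,0,0]},{"travel": [-0.3,-39.4,0],"delta_rot": [0,0,0]}]}}

```text
time: 4.82
eef_pos: [0.6099, -0.152, 0.1751]
ee_rot: [[-0.994, -0.112, -0.001], [-0.112, 0.994, 0.001], [0.001, 0.001, -1.0]]
wrist_force: [-5.9, 2.0, 5.3]
width: 0.0126
```

Run:
```python
from h import *
s=arm.state(); p=s['eef_pos']; print(p,s['width'],s['wrist_force'])
H=np.array([.6785,-.1203]); print(np.degrees(np.arctan2(*(p[:2]-H)[::-1])),np.linalg.norm(p[:2]-H))
```

```text
[ 0.6099 -0.152   0.1751] 0.012597461688986915 [-5.9451  2.0423  5.2568]
-155.1818977383916 0.07558632709095939
```

Good; finish the swing, from −0.3,−39.4: remaining deltas.

{"name": "apply_moves", "arguments": {"plan": [{"travel": [-3.9,-9.4,0],"delta_rot": [0,0,0]},{"travel": [-8.9,-18.1,0],"delta_rot": [0,0,0]},{"travel": [-15.2,-26.1,0],"delta_rot": [0,0,0]},{"travel": [-22.4,-33.2,0],"delta_rot": [0,0,0]},{"travel": [-22.4,-33.2,0],"delta_rot": [0,0,0]},{"travel": [-22.4,-33.2,0],"delta_rot": [0,0,0]}]}}

```text
time: 5.58
eef_pos: [0.6372, -0.1829, 0.175]
ee_rot: [[-0.994, -0.112, 0.002], [-0.112, 0.994, -0.0], [-0.002, -0.0, -1.0]]
wrist_force: [1.3, 2.6, 4.3]
width: 0.0128
```

Run:
```python
from h import *
s=arm.state(); p=s['eef_pos']; print(p,s['width'],s['wrist_force'])
H=np.array([.6785,-.1203]); print(np.degrees(np.arctan2(*(p[:2]-H)[::-1])),np.linalg.norm(p[:2]-H))
```

```text
[ 0.6372 -0.1829  0.175 ] 0.012751843388582434 [1.3412 2.5879 4.2631]
-123.42128363091668 0.07499633635655034
```

{"name": "apply_moves", "arguments": {"plan": [{"travel": [0,0,0],"delta_rot": [0,0,0]},{"travel": [0,0,0],"delta_rot": [0,0,0]},{"travel": [0,0,-30],"delta_rot": [0,0,0]},{"travel": [0,0,-80],"delta_rot": [0,0,0]},{"travel": [40,0,-100],"delta_rot": [0,0,0]},{"travel": [100,0,-100],"delta_rot": [0,0,0]},{"travel": [160,30,-100],"delta_rot": [0,0,0]},{"travel": [210,60,-100],"delta_rot": [0,0,0]},{"travel": [240,110,-100],"delta_rot": [0,0,0]},{"travel": [240,170,-100],"delta_rot": [0,0,0]},{"travel": [240,230,-100],"delta_rot": [0,0,0]},{"travel": [240,290,-100],"delta_rot": [0,0,0]},{"travel": [240,350,-100],"delta_rot": [0,0,0]},{"travel": [240,350,-100],"delta_rot": [0,0,0]}], "fingers": 40}}

```text
time: 7.32
eef_pos: [0.3578, 0.1416, 0.2744]
ee_rot: [[-0.993, -0.119, 0.0], [-0.119, 0.993, 0.0], [-0.0, 0.0, -1.0]]
wrist_force: [-0.4, -0.2, 0.4]
width: 0.0343
```

Run:
```python
from h import *
go()
a=snap('scene','s2.png')[160:330,235:430]; b=snap('top','t2.png')[130:280,240:420]
cv2.imwrite('pics/s2c.png',cv2.resize(a,None,fx=4,fy=3.5,interpolation=cv2.INTER_CUBIC)[:,:,::-1])
cv2.imwrite('pics/t2c.png',cv2.resize(b,None,fx=4,fy=4,interpolation=cv2.INTER_CUBIC)[:,:,::-1])
```

```text
t 7.325 pos [0.3578 0.1416 0.2744] yaw 96.83251111885798 F [-0.3714 -0.1792  0.3663] w 0.034339096740960265
```

View pics/s2c.png

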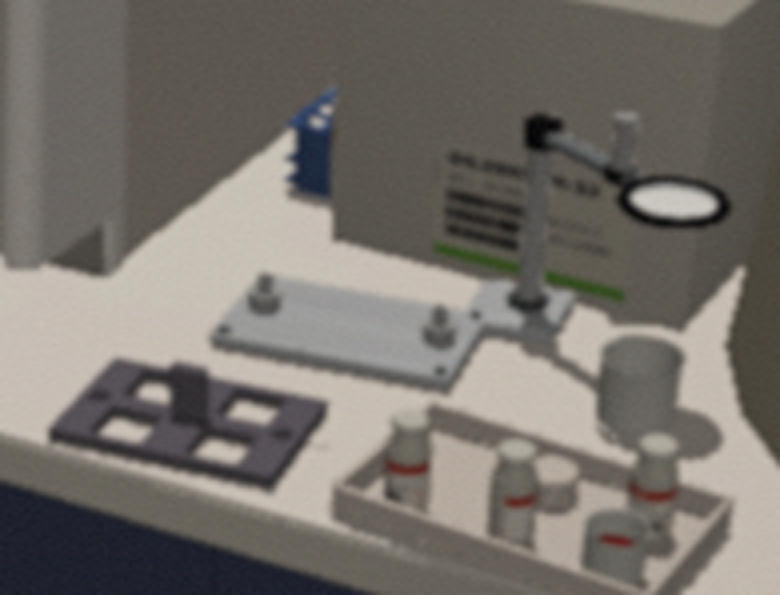

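View pics/t2c.png

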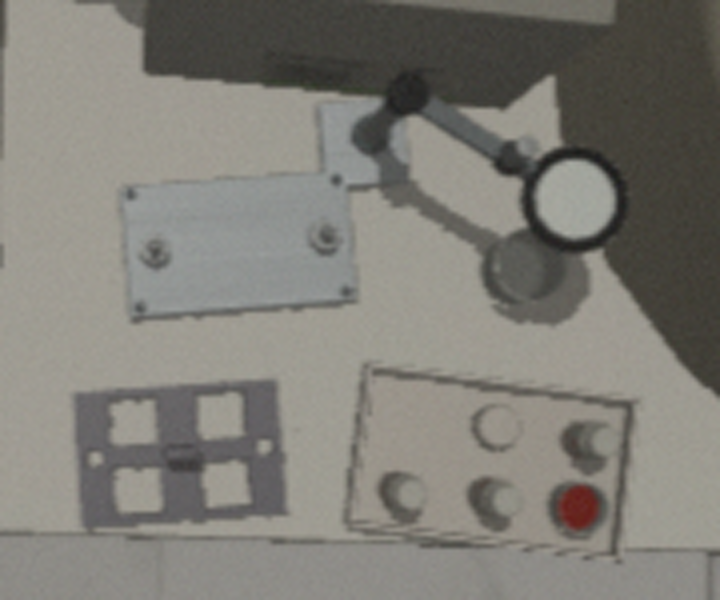

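```bash
cat >> h.py <<'E'
def mask_holder(im):
    h=cv2.cvtColor(im,cv2.COLOR_RGB2HSV).astype(int)
    return h
def rect_world(cnt,n,z):
    w=np.array([onz(n,c,z)[:2] for c in cnt.reshape(-1,2).astype(float)])
    hull=cv2.convexHull((w*1e4).astype(np.float32))
    (cx,cy),(a,b),an=cv2.minAreaRect(hull); return cx/1e4,cy/1e4,a/1e4,b/1e4,an
E
python3 - <<'E'
from h import *
im=cv2.imread('pics/t2.png')[:,:,::-1]
T=lambda x,y:((x+.5)/4-.5+240,(y+.5)/4-.5+130)
for n,x,y in[('plate',150,215),('plate',240,290),('bench',60,300),('holder',95,420),('holder',180,400)]:
    u=T(x,y); print(n,im[int(round(u[1])),int(round(u[0]))])
for n,x,y,z in[('pinL',156,252,.042),('pinR',327,236,.042)]: print(n,onz('top',T(x,y),z))
S=lambda x,y:((x+.5)/4-.5+235,(y+.5)/3.5-.5+160)
for n,x,y,z in[('pinL',266,275,.042),('pinR',439,310,.042)]: print(n,onz('scene',S(x,y),z))
print(tri(T(156,252),S(266,275)),tri(T(327,236),S(439,310)))
for c in[(121,186),(345,172),(357,298),(133,319)]: print('base',onz('top',T(*c),.012))
E
```

```text
plate [148 151 149]
plate [144 147 147]
bench [156 155 145]
holder [106 102 103]
holder [102 101 101]
pinL [0.5888 0.0316 0.042 ]
pinR [ 0.6034 -0.0855  0.042 ]
pinL [0.5879 0.0291 0.042 ]
pinR [ 0.5957 -0.0895  0.042 ]
(array([0.5894, 0.0309, 0.0406]), [np.float64(0.0008724784906716846), np.float64(0.000872478490671604)]) (array([ 0.6041, -0.0862,  0.0364]), [np.float64(6.579967543104948e-06), np.float64(6.57996754315685e-06)])
base [0.638  0.0572 0.012 ]
base [ 0.6529 -0.1011  0.012 ]
base [ 0.5636 -0.1114  0.012 ]
base [0.5442 0.046  0.012 ]
```

```bash
cat > seg.py <<'E'
from h import *
def segs(im):
    big=cv2.resize(im[130:280,240:420],None,fx=4,fy=4,interpolation=cv2.INTER_CUBIC)
    g=cv2.GaussianBlur(big,(0,0),3).astype(int)
    plate=((g[...,0]-g[...,2])<4)&(g.sum(2)>370)
    hold=(g.sum(2)<375)&(g.sum(2)>150)
    return big,plate.astype(np.uint8),hold.astype(np.uint8)
U=lambda x,y:((x+.5)/4-.5+240,(y+.5)/4-.5+130)
E
python3 - <<'E'
from seg import *
im=cv2.imread('pics/t2.png')[:,:,::-1]
big,p,h=segs(im)
p[:,365:]=0; h[:,310:]=0; h[:360]=0; h[530:]=0
cv2.imwrite('pics/m2.png',np.vstack([np.hstack([p*255,h*255])])[::2,::2])
for m,z in((p,.012),(h,.010)):
    cs,_=cv2.findContours(m,cv2.RETR_CCOMP,cv2.CHAIN_APPROX_NONE)
    for c in cs:
        a=cv2.contourArea(c)
        if a<150: continue
        q=np.array([U(*v) for v in c.reshape(-1,2)])
        print(a,np.array(rect_world(q,'top',z)))
E
```

```text
30863.5 [ 0.6245 -0.0329  0.1405  0.1788  6.592 ]
603.5 [ 0.5892  0.032   0.0213  0.019  32.8019]
743.0 [ 0.603  -0.089   0.0207  0.0235 56.7824]
27771.0 [0.4505 0.01   0.0973 0.1459 5.6464]
1983.5 [0.4252 0.0392 0.0321 0.0347 3.9123]
1835.0 [ 0.4308 -0.0215  0.0313  0.0325  9.0357]
1931.0 [0.4714 0.0438 0.0321 0.0336 1.7387]
1929.5 [ 0.478  -0.0167  0.0331  0.0323  3.4536]
```

View pics/m2.png

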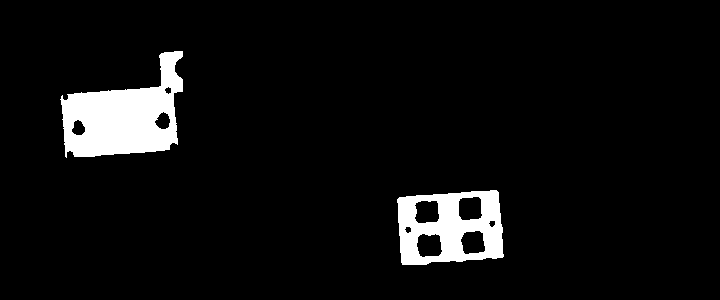

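Run:
```python
from seg import *
im=cv2.imread('pics/t2.png')[:,:,::-1]
big,p,h=segs(im)
p[:,365:]=0
# cut post foot: above line from (121,186) to (345,172)
yy,xx=np.mgrid[:p.shape[0],:p.shape[1]]
p[yy<186-(xx-121)*14/224]=0
c=max(cv2.findContours(p,cv2.RETR_EXTERNAL,cv2.CHAIN_APPROX_NONE)[0],key=cv2.contourArea)
print(np.array(rect_world(np.array([U(*v) for v in c.reshape(-1,2)]),'top',.012)))
a=cv2.imread('pics/t2.png'); s=cv2.imread('pics/s2.png')
k=lambda i,x,y:cv2.resize(i[y-12:y+13,x-12:x+13],(380,380),interpolation=cv2.INTER_CUBIC)
r=np.vstack([np.hstack([k(a,279,193),k(a,322,189)]),np.hstack([k(s,301,241),k(s,344,251)])])
cv2.imwrite('pics/pins.png',cv2.resize(r,(600,600)))
```

```text
[ 0.6003 -0.0328  0.0924  0.1739  5.9688]
```

View pics/pins.png

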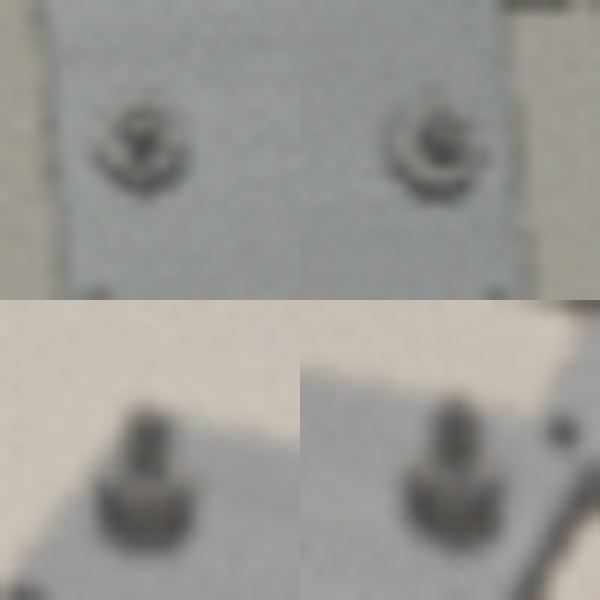

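Run:
```python
from seg import *
L=(278.4,192.8);R=(321.0,189.0)
a,b=onz('top',L,.026),onz('top',R,.026); print(a,b,(a+b)/2,np.linalg.norm(a-b),np.degrees(np.arctan2((b-a)[0],-(b-a)[1])))
l,r=(300.83,237.6),(344.5,247.2)
a,b=onz('scene',l,.042),onz('scene',r,.042); print(a,b,(a+b)/2,np.linalg.norm(a-b),np.degrees(np.arctan2((b-a)[0],-(b-a)[1])))
# compare holder features
for n,X in[('H',(.6785,-.1203,.166))]: print(n,proj('top',X),proj('scene',X))
for X in[(.5905,.0306,.026),(.6042,-.0886,.026)]: print(proj('top',X),proj('scene',X+np.array([0,0,.016])))
```

```text
[0.59  0.032 0.026] [ 0.6042 -0.0865  0.026 ] [ 0.5971 -0.0273  0.026 ] 0.11936817110981443 6.848330715995028
[0.5903 0.0312 0.042 ] [ 0.6003 -0.0879  0.042 ] [ 0.5953 -0.0283  0.042 ] 0.1195177672816951 4.8106406896507465
H [342.6954 152.8365] [370.8883 193.7814]
[278.9099 192.6248] [301.0749 237.6175]
[321.7464 189.0231] [345.3627 246.5452]
```

Run:
```python
from h import *
go((.4513,.0097,.2,5.75),(.4513,.0097,.09,5.75))
```

```text
t 7.425 pos [0.3588 0.1386 0.2742] yaw 96.55267747438474 F [ 0.045   0.1681 -0.3955] w 0.03392294085050189
travel [ -77.2 -138.5   74.3] rot [-0.02  0.02 90.8 ]
travel [ -77.2 -138.5  184.3] rot [-0.02  0.02 90.8 ]
```

{"name": "apply_moves", "arguments": {"plan": [{"travel": [-30,-50,20],"delta_rot": [0,0,10.5]},{"travel": [-60,-100,50],"delta_rot": [0,0,21]},{"travel": [-77,-138.5,74],"delta_rot": [0,0,31.5]},{"travel": [-77,-138.5,74],"delta_rot": [0,0,42]},{"travel": [-77,-138.5,74],"delta_rot": [0,0,52.5]},{"travel": [-77,-138.5,74],"delta_rot": [0,0,63]},{"travel": [-77,-138.5,74],"delta_rot": [0,0,73.5]},{"travel": [-77,-138.5,74],"delta_rot": [0,0,84]},{"travel": [-77,-138.5,120],"delta_rot": [0,0,90.8]},{"travel": [-77,-138.5,170],"delta_rot": [0,0,90.8]},{"travel": [-77,-138.5,184],"delta_rot": [0,0,90.8]},{"travel": [-77,-138.5,184],"delta_rot": [0,0,90.8]},{"travel": [-77,-138.5,184],"delta_rot": [0,0,90.8]}], "fingers": 60}}

```text
time: 9.05
eef_pos: [0.4523, 0.0083, 0.0918]
ee_rot: [[-0.097, 0.995, 0.002], [0.995, 0.097, -0.0], [-0.001, 0.002, -1.0]]
wrist_force: [0.2, -0.4, 0.0]
width: 0.0512
```

Run:
```python
from h import *
go((.4513,.0097,.09,5.75),(.4513,.0097,.018,5.75))
a=snap('scene','s3.png')[160:330,235:430]
cv2.imwrite('pics/s3c.png',cv2.resize(a,None,fx=4,fy=3.5,interpolation=cv2.INTER_CUBIC)[:,:,::-1])
```

```text
t 9.05 pos [0.4523 0.0083 0.0918] yaw 5.553883559493378 F [ 0.1691 -0.4284  0.0465] w 0.05119093931218158
travel [ 1.5 -0.8  1.8] rot [ 0.13  0.04 -0.2 ]
travel [ 1.5 -1.  73.8] rot [ 0.13  0.04 -0.2 ]
```

View pics/s3c.png

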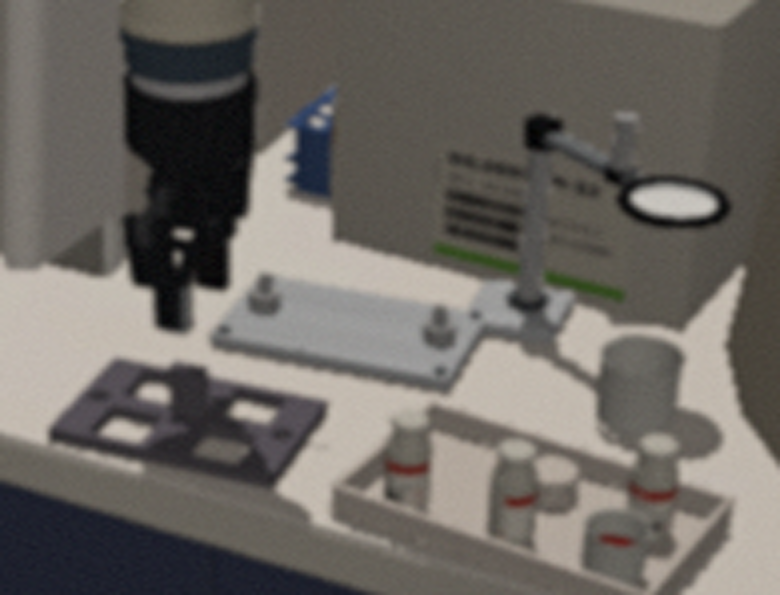

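{"name": "apply_moves", "arguments": {"plan": [{"travel": [1.2,-0.5,25],"delta_rot": [0,0,0]},{"travel": [1.2,-0.5,50],"delta_rot": [0,0,0]},{"travel": [1.2,-0.5,72],"delta_rot": [0,0,0]},{"travel": [1.2,-0.5,73],"delta_rot": [0,0,0]},{"travel": [1.2,-0.5,73],"delta_rot": [0,0,0]},{"travel": [1.2,-0.5,73],"delta_rot": [0,0,0]}]}}

```text
time: 9.85
eef_pos: [0.4514, 0.01, 0.0184]
ee_rot: [[-0.098, 0.995, 0.002], [0.995, 0.098, -0.0], [-0.001, 0.002, -1.0]]
wrist_force: [0.5, -0.5, 0.9]
width: 0.0512
```

{"name": "apply_moves", "arguments": {"plan": [{"travel": [0,0,0],"delta_rot": [0,0,0]},{"travel": [0,0,0],"delta_rot": [0,0,0]},{"travel": [0,0,0],"delta_rot": [0,0,0]},{"travel": [0,0,0],"delta_rot": [0,0,0]},{"travel": [0,0,0],"delta_rot": [0,0,0]},{"travel": [0,0,0],"delta_rot": [0,0,0]},{"travel": [0,0,0],"delta_rot": [0,0,0]}], "fingers": 0, "newtons": 50}}

```text
time: 10.72
eef_pos: [0.4507, 0.0101, 0.0176]
ee_rot: [[-0.098, 0.995, 0.001], [0.995, 0.098, -0.0], [-0.0, 0.001, -1.0]]
wrist_force: [-1.8, -0.2, 5.5]
width: 0.0091
```

Run:
```python
from h import *
go((.4507,.0101,.1,5.6),(.5972,-.0280,.1,6.5),(.5972,-.028,.085,6.5))
```

```text
t 10.725 pos [0.4507 0.0101 0.0176] yaw 5.596695180546942 F [-1.8234 -0.1562  5.4753] w 0.009073566826816626
travel [ -0.    0.  -82.4] rot [ 0.03  0.01 -0.  ]
travel [-52.2 142.1 -82.3] rot [ 0.03  0.01 -0.9 ]
travel [-52.2 142.1 -67.3] rot [ 0.03  0.01 -0.9 ]
```

{"name": "apply_moves", "arguments": {"plan": [{"travel": [0,0,-30],"delta_rot": [0,0,0]},{"travel": [0,0,-70],"delta_rot": [0,0,0]},{"travel": [0,0,-82],"delta_rot": [0,0,0]},{"travel": [-10,28,-82],"delta_rot": [0,0,-0.9]},{"travel": [-21,57,-82],"delta_rot": [0,0,-0.9]},{"travel": [-31,85,-82],"delta_rot": [0,0,-0.9]},{"travel": [-42,114,-82],"delta_rot": [0,0,-0.9]},{"travel": [-52.2,142.1,-82],"delta_rot": [0,0,-0.9]},{"travel": [-52.2,142.1,-67],"delta_rot": [0,0,-0.9]},{"travel": [-52.2,142.1,-67],"delta_rot": [0,0,-0.9]},{"travel": [-52.2,142.1,-67],"delta_rot": [0,0,-0.9]}]}}

```text
time: 12.1
eef_pos: [0.5961, -0.0277, 0.084]
ee_rot: [[-0.113, 0.994, -0.001], [0.994, 0.113, 0.0], [0.0, -0.001, -1.0]]
wrist_force: [0.1, -0.1, -0.7]
width: 0.0092
```

Run:
```python
from h import *
go((.5972,-.028,.085,6.5))
a=snap('scene','s4.png')[190:280,270:380]; b=snap('top','t4.png')[150:240,255:365]
cv2.imwrite('pics/c4.png',cv2.resize(np.hstack([a,b]),None,fx=3.6,fy=4.5,interpolation=cv2.INTER_CUBIC)[:,:,::-1])
```

```text
t 12.1 pos [ 0.5961 -0.0277  0.084 ] yaw 6.5071461537965005 F [ 0.0555 -0.1046 -0.7376] w 0.009228738308633168
travel [-0.5  1.1 -1. ] rot [-0.07 -0.02  0.01]
```

View pics/c4.png

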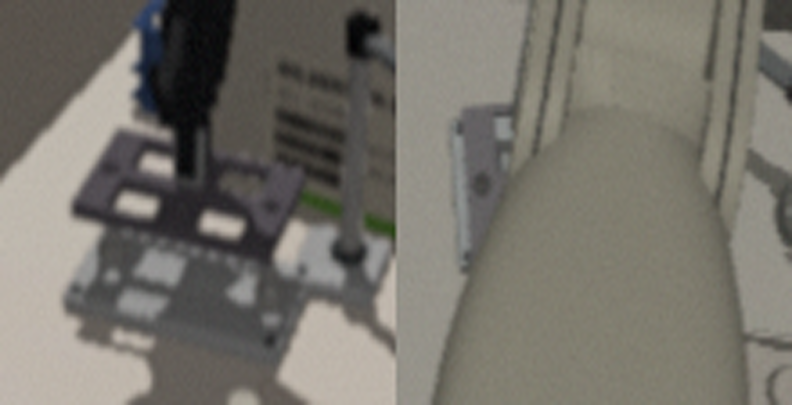

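Run:
```python
from h import *
z=.0764
a,b=onz('scene',(300.75,226.9),z),onz('scene',(344.6,235.1),z); print(a,b,(a+b)/2,np.linalg.norm(a-b),np.degrees(np.arctan2((b-a)[0],-(b-a)[1])))
print(onz('top',(278.25,190.7),z))
im=cv2.imread('pics/s4.png');im=cv2.resize(im[205:265,280:365],None,fx=9,fy=9,interpolation=cv2.INTER_CUBIC);cv2.imwrite('pics/z4.png',im)
im=cv2.imread('pics/t4.png');im=cv2.resize(im[165:215,260:310],None,fx=9,fy=9,interpolation=cv2.INTER_CUBIC);cv2.imwrite('pics/zt4.png',im)
```

```text
[0.5867 0.0298 0.0764] [ 0.6015 -0.086   0.0764] [ 0.5941 -0.0281  0.0764] 0.11674036620275156 7.292298568409335
[0.5904 0.0333 0.0764]
```

View pics/z4.png

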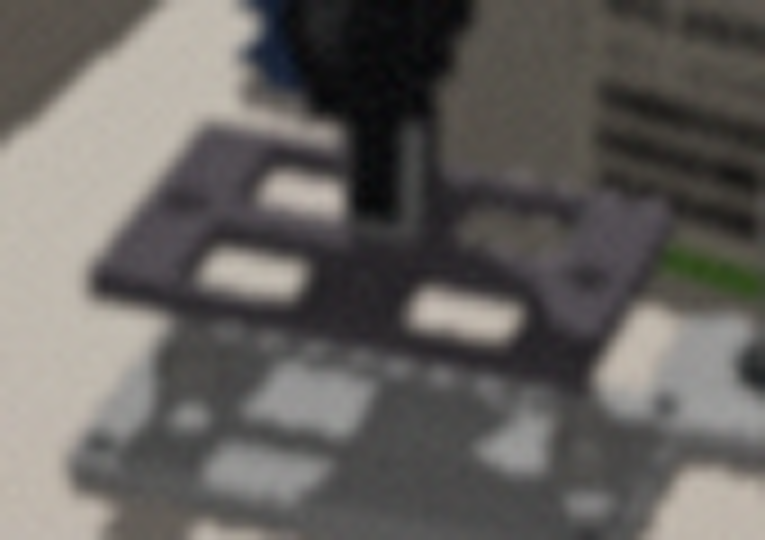

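View pics/zt4.png

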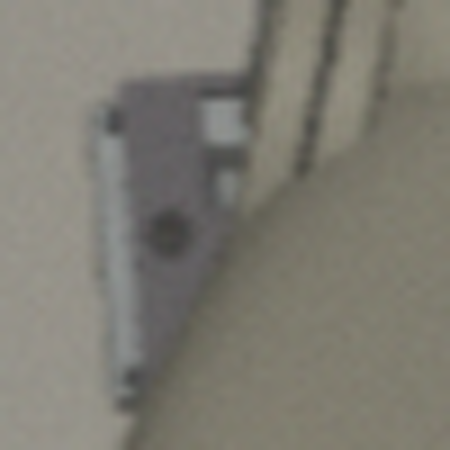

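Run:
```python
from h import *
z=.0764
a,b=onz('scene',(299.94,226.4),z),onz('scene',(345.1,235.3),z); print(a,b,(a+b)/2,np.linalg.norm(a-b),np.degrees(np.arctan2((b-a)[0],-(b-a)[1])))
print(onz('top',(278.1,190.2),z))
```

```text
[0.5881 0.0329 0.0764] [ 0.6012 -0.0875  0.0764] [ 0.5946 -0.0273  0.0764] 0.12103253970053189 6.253262484395578
[0.5917 0.0337 0.0764]
```

{"name": "apply_moves", "arguments": {"plan": [{"travel": [-1.2,0,0],"delta_rot": [0,0,0]},{"travel": [-1.2,0,10],"delta_rot": [0,0,0]},{"travel": [-1.2,0,18],"delta_rot": [0,0,0]},{"travel": [-1.2,0,22],"delta_rot": [0,0,0]},{"travel": [-1.2,0,25],"delta_rot": [0,0,0]},{"travel": [-1.2,0,27],"delta_rot": [0,0,0]},{"travel": [-1.2,0,27],"delta_rot": [0,0,0]}]}}

```text
time: 13.08
eef_pos: [0.5972, -0.0292, 0.0572]
ee_rot: [[-0.113, 0.994, -0.0], [0.994, 0.113, 0.0], [0.0, -0.0, -1.0]]
wrist_force: [0.9, 0.4, -2.1]
width: 0.0093
```

Run:
```python
from h import *
go(); print(arm.state()['moment'])
im=snap('scene','s5.png')[:,:,::-1];im=cv2.resize(im[205:265,280:365],None,fx=9,fy=9,interpolation=cv2.INTER_CUBIC);cv2.imwrite('pics/z5.png',im)
```

```text
t 13.075 pos [ 0.5972 -0.0292  0.0572] yaw 6.493584727445249 F [ 0.8661  0.407  -2.0665] w 0.009306858931542013
[0.0245 0.0158 0.0298]
```

View pics/z5.png

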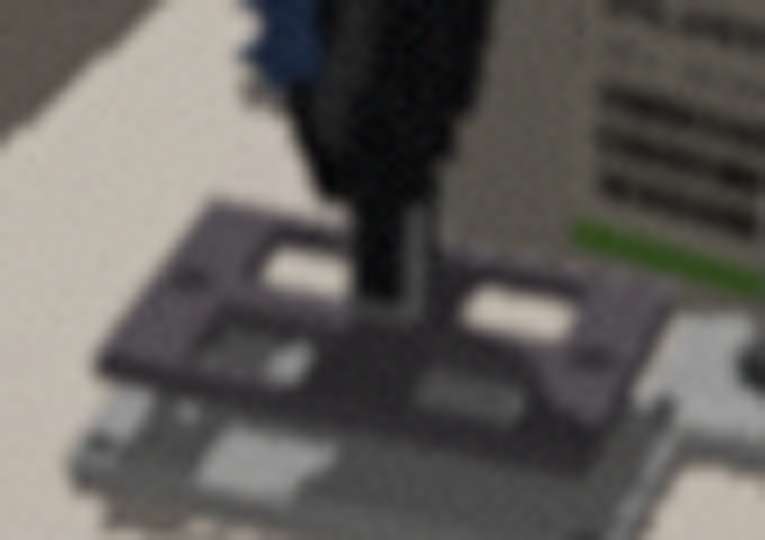

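{"name": "apply_moves", "arguments": {"plan": [{"travel": [0,0,2],"delta_rot": [0,0,0]},{"travel": [0,0,4],"delta_rot": [0,0,0]},{"travel": [0,0,5],"delta_rot": [0,0,0]},{"travel": [0,0,5],"delta_rot": [0,0,0]}]}}

```text
time: 13.62
eef_pos: [0.5978, -0.0288, 0.0525]
ee_rot: [[-0.113, 0.994, 0.001], [0.994, 0.113, 0.001], [0.001, 0.001, -1.0]]
wrist_force: [3.3, 3.1, -0.6]
width: 0.0089
```

{"name": "apply_moves", "arguments": {"plan": [{"travel": [0.5,0.6,1],"delta_rot": [0,0,0]},{"travel": [0.5,0.6,3],"delta_rot": [0,0,0]},{"travel": [0.5,0.6,5],"delta_rot": [0,0,0]},{"travel": [0.5,0.6,6],"delta_rot": [0,0,0]},{"travel": [0.5,0.6,6],"delta_rot": [0,0,0]}]}}

```text
time: 14.25
eef_pos: [0.5979, -0.0285, 0.0462]
ee_rot: [[-0.113, 0.994, 0.0], [0.994, 0.113, 0.0], [0.0, 0.0, -1.0]]
wrist_force: [3.4, 3.3, -1.8]
width: 0.0097
```

{"name": "apply_moves", "arguments": {"plan": [{"travel": [0.4,0.4,1],"delta_rot": [0,0,0]},{"travel": [0.4,0.4,2],"delta_rot": [0,0,0]},{"travel": [0.4,0.4,2.6],"delta_rot": [0,0,0]},{"travel": [0.4,0.4,2.6],"delta_rot": [0,0,0]}]}}

```text
time: 14.75
eef_pos: [0.598, -0.0282, 0.0437]
ee_rot: [[-0.113, 0.994, -0.0], [0.994, 0.113, -0.0], [-0.0, -0.0, -1.0]]
wrist_force: [2.1, 2.0, 0.8]
width: 0.0089
```

Seat height reached. Release and retreat upward and to the left.

{"name": "apply_moves", "arguments": {"plan": [{"travel": [0,0,0],"delta_rot": [0,0,0]},{"travel": [0,0,0],"delta_rot": [0,0,0]},{"travel": [0,0,0],"delta_rot": [0,0,0]},{"travel": [0,0,0],"delta_rot": [0,0,0]},{"travel": [0,0,-25],"delta_rot": [0,0,0]},{"travel": [0,0,-70],"delta_rot": [0,0,0]},{"travel": [0,0,-120],"delta_rot": [0,0,0]},{"travel": [0,-60,-180],"delta_rot": [0,0,-10]},{"travel": [30,-120,-200],"delta_rot": [0,0,-20]},{"travel": [60,-160,-200],"delta_rot": [0,0,-30]},{"travel": [100,-200,-200],"delta_rot": [0,0,-40]},{"travel": [150,-210,-200],"delta_rot": [0,0,-50]},{"travel": [190,-210,-200],"delta_rot": [0,0,-60]},{"travel": [190,-210,-200],"delta_rot": [0,0,-70]},{"travel": [190,-210,-200],"delta_rot": [0,0,-70]}], "fingers": 60}}

```text
time: 16.62
eef_pos: [0.3677, 0.1372, 0.2438]
ee_rot: [[-0.972, 0.233, 0.0], [0.233, 0.972, -0.0], [-0.0, -0.0, -1.0]]
wrist_force: [-0.3, -0.5, 0.6]
width: 0.0514
```

Run:
```python
from h import *
go()
a=snap('scene','s6.png')[160:330,235:430]; b=snap('top','t6.png')[130:280,240:420]
cv2.imwrite('pics/s6c.png',cv2.resize(a,None,fx=4,fy=3.5,interpolation=cv2.INTER_CUBIC)[:,:,::-1])
cv2.imwrite('pics/t6c.png',cv2.resize(b,None,fx=4,fy=4,interpolation=cv2.INTER_CUBIC)[:,:,::-1])
```

```text
t 16.625 pos [0.3677 0.1372 0.2438] yaw 76.50223129254216 F [-0.2729 -0.5376  0.6236] w 0.051378257869201645
```

View pics/s6c.png

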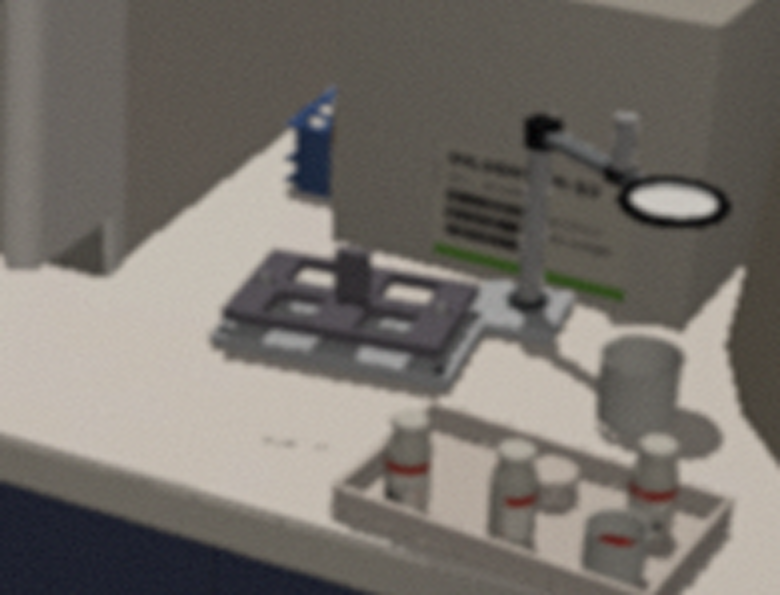

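View pics/t6c.png

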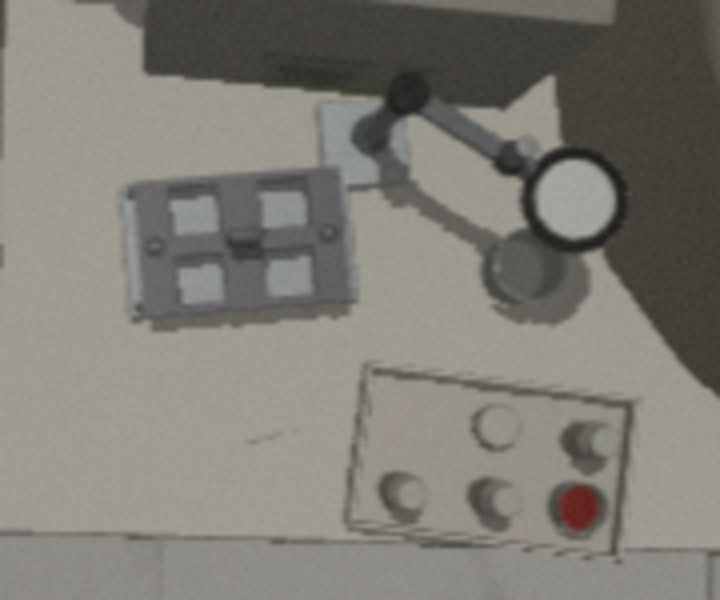

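Run:
```python
from h import *
a=cv2.imread('pics/t6.png'); s=cv2.imread('pics/s6.png')
k=lambda i,x,y:cv2.resize(i[y-12:y+13,x-12:x+13],(260,260),interpolation=cv2.INTER_CUBIC)
r=np.vstack([np.hstack([k(a,342,254),k(a,365,255),k(a,389,240)]),np.hstack([k(s,337,280),k(s,364,288),k(s,399,286)])])
cv2.imwrite('pics/v.png',r)
```

```text
(no output)
```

View pics/v.png

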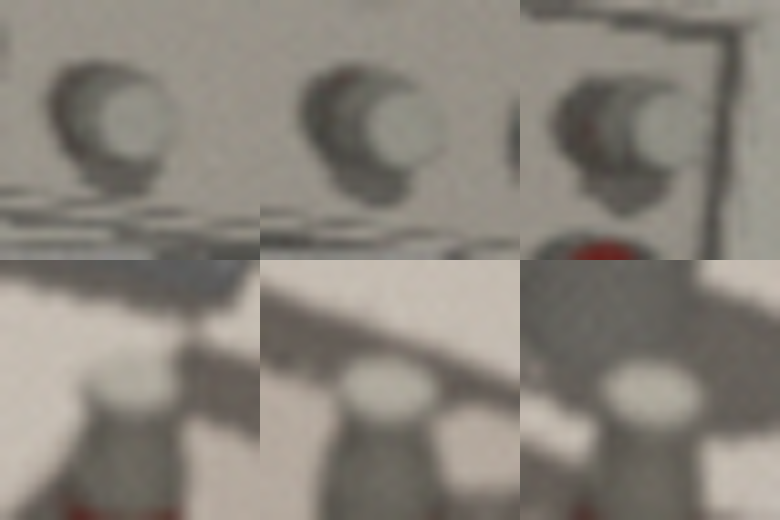

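Run:
```python
from h import *
f=lambda x0,y0,X,Y:(x0-12+X/10.4-.5,y0-12+Y/10.4-.5)
for n,t,s in[('v1',f(342,254,137,121),f(337,280,131,115)),('v2',f(365,255,144,127),f(364,288,130,123)),('v3',f(389,240,150,128),f(399,286,132,127))]:
    print(n,onz('top',t,.072),onz('scene',s,.072),*tri(t,s))
go((.43,-.1425,.15,90),(.43,-.1425,.03,90))
```

```text
v1 [ 0.4302 -0.1417  0.072 ] [ 0.4284 -0.1419  0.072 ] [ 0.43   -0.1416  0.0709] [np.float64(0.00034975675314855747), np.float64(0.00034975675314863135)]
v2 [ 0.4278 -0.2046  0.072 ] [ 0.4261 -0.2057  0.072 ] [ 0.4278 -0.205   0.0706] [np.float64(0.00012753926178418333), np.float64(0.00012753926178419006)]
v3 [ 0.4689 -0.2696  0.072 ] [ 0.4671 -0.2705  0.072 ] [ 0.4689 -0.27    0.0707] [np.float64(2.513099306912531e-06), np.float64(2.51309930674371e-06)]
t 16.725 pos [0.368  0.1366 0.2437] yaw 76.24567813142056 F [-0.1846  0.6015  0.4093] w 0.051105068733678344
travel [-126.6 -256.4   93.7] rot [ -0.01   0.   -13.75]
travel [-126.6 -256.4  213.7] rot [ -0.01   0.   -13.75]
```

{"name": "apply_moves", "arguments": {"plan": [{"travel": [-25,-50,10],"delta_rot": [0,0,-7]},{"travel": [-50,-102,25],"delta_rot": [0,0,-13.7]},{"travel": [-75,-154,45],"delta_rot": [0,0,-13.7]},{"travel": [-100,-206,70],"delta_rot": [0,0,-13.7]},{"travel": [-126,-256,94],"delta_rot": [0,0,-13.7]},{"travel": [-126,-256,114],"delta_rot": [0,0,-13.7]},{"travel": [-126,-256,114],"delta_rot": [0,0,-13.7]},{"travel": [-126,-256,114],"delta_rot": [0,0,-13.7]}]}}

```text
time: 17.73
eef_pos: [0.4307, -0.1415, 0.1304]
ee_rot: [[-1.0, -0.002, 0.0], [-0.002, 1.0, -0.0], [-0.0, -0.0, -1.0]]
wrist_force: [-0.3, 0.1, -0.5]
width: 0.0512
```

Run:
```python
from h import *
go((.4295,-.142,.13,90),(.4295,-.142,.03,90))
```

```text
t 17.725 pos [ 0.4307 -0.1415  0.1304] yaw 90.11334683050255 F [-0.3224  0.1461 -0.4821] w 0.05115361828387755
travel [ 1.2 -0.5  0.4] rot [-0.01  0.03  0.11]
travel [  1.3  -0.5 100.4] rot [-0.01  0.03  0.11]
```

{"name": "apply_moves", "arguments": {"plan": [{"travel": [0.8,-0.5,30],"delta_rot": [0,0,0]},{"travel": [0.8,-0.5,65],"delta_rot": [0,0,0]},{"travel": [0.8,-0.5,92],"delta_rot": [0,0,0]},{"travel": [0.8,-0.5,100],"delta_rot": [0,0,0]},{"travel": [0.8,-0.5,100],"delta_rot": [0,0,0]},{"travel": [0.8,-0.5,100],"delta_rot": [0,0,0]}]}}

```text
time: 18.48
eef_pos: [0.4307, -0.1422, 0.0309]
ee_rot: [[-1.0, -0.004, 0.002], [-0.004, 1.0, -0.001], [-0.002, -0.001, -1.0]]
wrist_force: [0.2, -0.7, 0.2]
width: 0.0511
```

{"name": "apply_moves", "arguments": {"plan": [{"travel": [0,0,0],"delta_rot": [0,0,0]},{"travel": [0,0,0],"delta_rot": [0,0,0]},{"travel": [0,0,0],"delta_rot": [0,0,0]},{"travel": [0,0,0],"delta_rot": [0,0,0]},{"travel": [0,0,0],"delta_rot": [0,0,0]},{"travel": [0,0,0],"delta_rot": [0,0,0]}], "fingers": 0, "newtons": 30}}

```text
time: 19.23
eef_pos: [0.4303, -0.1422, 0.0304]
ee_rot: [[-1.0, -0.003, 0.001], [-0.003, 1.0, -0.0], [-0.001, -0.0, -1.0]]
wrist_force: [-0.4, 0.5, 6.6]
width: 0.0246
```

Run:
```python
from h import *
go((.4295,-.142,.14,90),(.6181,.0052,.14,90),(.6181,.0052,.04,90))
a=snap('scene','s7.png')[240:330,310:420]
cv2.imwrite('pics/c7.png',cv2.resize(a,None,fx=6,fy=6,interpolation=cv2.INTER_CUBIC)[:,:,::-1])
```

```text
t 19.225 pos [ 0.4303 -0.1422  0.0304] yaw 90.19392144315252 F [-0.4126  0.5116  6.6232] w 0.024591142252754106
travel [   0.7    0.1 -109.6] rot [-0.03  0.07  0.19]
travel [-188.4  146.7 -109.5] rot [-0.03  0.07  0.19]
travel [-188.3  146.7   -9.5] rot [-0.03  0.07  0.19]
```

View pics/c7.png

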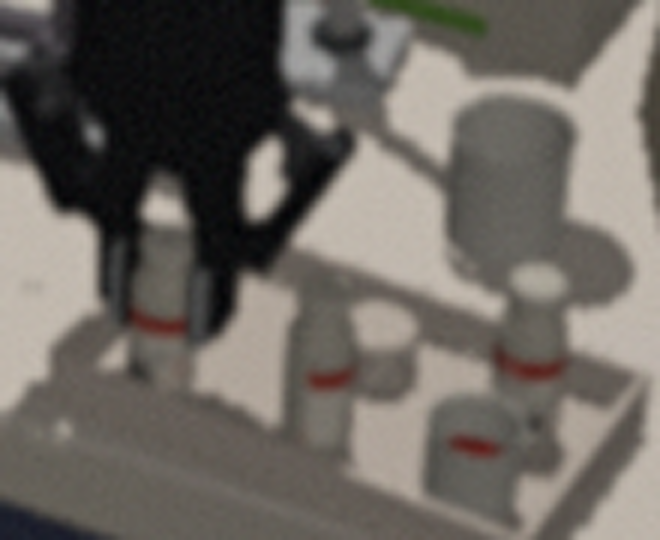

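{"name": "apply_moves", "arguments": {"plan": [{"travel": [0,0,-40],"delta_rot": [0,0,0]},{"travel": [0,0,-90],"delta_rot": [0,0,0]},{"travel": [-20,15,-110],"delta_rot": [0,0,0]},{"travel": [-55,43,-110],"delta_rot": [0,0,0]},{"travel": [-90,70,-110],"delta_rot": [0,0,0]},{"travel": [-125,97,-110],"delta_rot": [0,0,0]},{"travel": [-160,125,-110],"delta_rot": [0,0,0]},{"travel": [-188.5,146.8,-110],"delta_rot": [0,0,0]},{"travel": [-188.5,146.8,-90],"delta_rot": [0,0,0]},{"travel": [-188.5,146.8,-60],"delta_rot": [0,0,0]},{"travel": [-188.5,146.8,-50],"delta_rot": [0,0,0]},{"travel": [-188.5,146.8,-50],"delta_rot": [0,0,0]},{"travel": [-188.5,146.8,-50],"delta_rot": [0,0,0]}]}}

```text
time: 20.9
eef_pos: [0.6185, 0.0053, 0.0809]
ee_rot: [[-1.0, -0.003, 0.002], [-0.003, 1.0, -0.0], [-0.002, -0.0, -1.0]]
wrist_force: [0.0, -0.1, 0.2]
width: 0.025
```

Run:
```python
from h import *
go((.6185,.0052,.04,90))
im=snap('scene','s8.png')[:,:,::-1];im=cv2.resize(im[200:270,275:370],None,fx=8,fy=8,interpolation=cv2.INTER_CUBIC);cv2.imwrite('pics/z8.png',im)
```

```text
t 20.9 pos [0.6185 0.0053 0.0809] yaw 90.18250496574997 F [ 0.0473 -0.0739  0.1895] w 0.02502724343114656
travel [ 0.  -0.1 40.9] rot [-0.01  0.1   0.18]
```

View pics/z8.png

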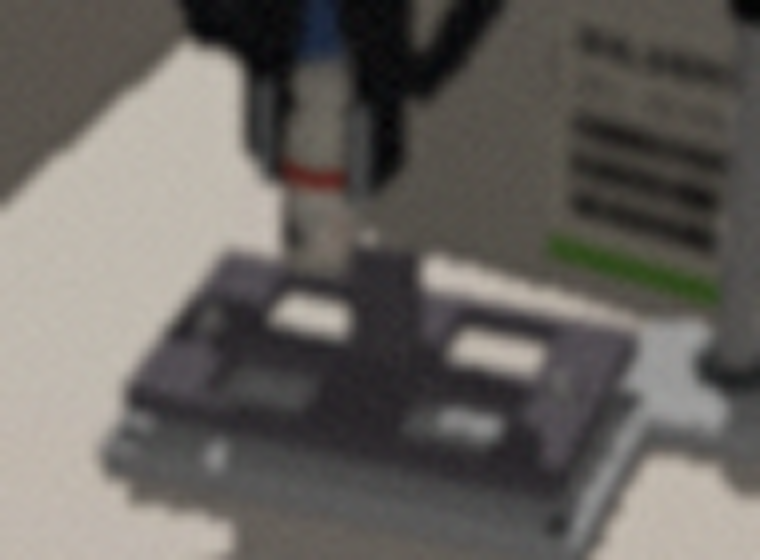

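{"name": "apply_moves", "arguments": {"plan": [{"travel": [0,0,10],"delta_rot": [0,0,0]},{"travel": [0,0,18],"delta_rot": [0,0,0]},{"travel": [0,0,24],"delta_rot": [0,0,0]},{"travel": [0,0,30],"delta_rot": [0,0,0]},{"travel": [0,0,30],"delta_rot": [0,0,0]}]}}

```text
time: 21.58
eef_pos: [0.6176, 0.0055, 0.0491]
ee_rot: [[-1.0, -0.003, -0.001], [-0.003, 1.0, 0.0], [0.001, 0.0, -1.0]]
wrist_force: [0.4, -0.1, -0.6]
width: 0.0242
```

{"name": "apply_moves", "arguments": {"plan": [{"travel": [0,0,5],"delta_rot": [0,0,0]},{"travel": [0,0,10],"delta_rot": [0,0,0]},{"travel": [0,0,12],"delta_rot": [0,0,0]},{"travel": [0,0,12],"delta_rot": [0,0,0]}]}}

```text
time: 22.08
eef_pos: [0.6181, 0.0055, 0.0385]
ee_rot: [[-1.0, -0.004, 0.001], [-0.004, 1.0, -0.0], [-0.001, -0.0, -1.0]]
wrist_force: [-1.4, 0.4, 6.3]
width: 0.0245
```

{"name": "apply_moves", "arguments": {"plan": [{"travel": [0,0,0],"delta_rot": [0,0,0]},{"travel": [0,0,0],"delta_rot": [0,0,0]},{"travel": [0,0,0],"delta_rot": [0,0,0]},{"travel": [0,0,-20],"delta_rot": [0,0,0]},{"travel": [0,0,-60],"delta_rot": [0,0,0]},{"travel": [10,0,-100],"delta_rot": [0,0,0]},{"travel": [50,-45,-100],"delta_rot": [0,0,0]},{"travel": [90,-90,-100],"delta_rot": [0,0,0]},{"travel": [130,-135,-100],"delta_rot": [0,0,0]},{"travel": [170,-180,-95],"delta_rot": [0,0,0]},{"travel": [191,-211,-92],"delta_rot": [0,0,0]},{"travel": [191,-211,-92],"delta_rot": [0,0,0]},{"travel": [191,-211,-92],"delta_rot": [0,0,0]}], "fingers": 45}}

```text
time: 23.7
eef_pos: [0.4278, -0.2061, 0.1298]
ee_rot: [[-1.0, -0.003, 0.0], [-0.003, 1.0, 0.0], [-0.0, 0.0, -1.0]]
wrist_force: [-0.3, -0.2, 0.1]
width: 0.0388
```

Run:
```python
from h import *
go((.4275,-.2055,.03,90))
im=snap('scene','s9.png')[:,:,::-1];im=cv2.resize(im[200:330,275:430],None,fx=5,fy=4.5,interpolation=cv2.INTER_CUBIC);cv2.imwrite('pics/z9.png',im)
```

```text
t 23.7 pos [ 0.4278 -0.2061  0.1298] yaw 90.1657326686046 F [-0.2875 -0.1821  0.1255] w 0.03882710687306972
travel [ 0.3  0.6 99.8] rot [0.01 0.01 0.17]
```

View pics/z9.png

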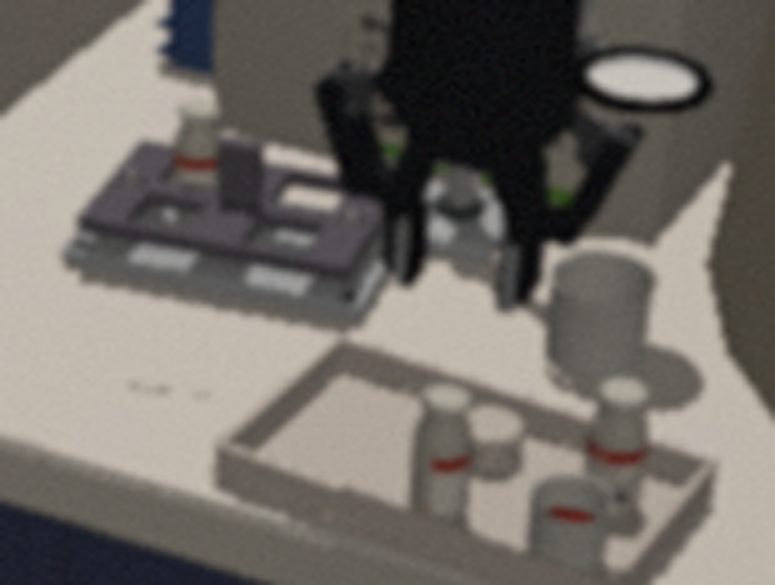

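{"name": "apply_moves", "arguments": {"plan": [{"travel": [0.3,0.6,30],"delta_rot": [0,0,0]},{"travel": [0.3,0.6,65],"delta_rot": [0,0,0]},{"travel": [0.3,0.6,92],"delta_rot": [0,0,0]},{"travel": [0.3,0.6,99.5],"delta_rot": [0,0,0]},{"travel": [0.3,0.6,99.5],"delta_rot": [0,0,0]},{"travel": [0.3,0.6,99.5],"delta_rot": [0,0,0]}]}}

```text
time: 24.5
eef_pos: [0.4281, -0.2058, 0.0312]
ee_rot: [[-1.0, -0.004, 0.001], [-0.004, 1.0, -0.001], [-0.001, -0.001, -1.0]]
wrist_force: [-0.0, -0.2, 0.1]
width: 0.0384
```

{"name": "apply_moves", "arguments": {"plan": [{"travel": [0,0,0],"delta_rot": [0,0,0]},{"travel": [0,0,0],"delta_rot": [0,0,0]},{"travel": [0,0,0],"delta_rot": [0,0,0]},{"travel": [0,0,0],"delta_rot": [0,0,0]},{"travel": [0,0,0],"delta_rot": [0,0,0]}], "fingers": 0, "newtons": 30}}

```text
time: 25.12
eef_pos: [0.4279, -0.2058, 0.0311]
ee_rot: [[-1.0, -0.003, 0.002], [-0.003, 1.0, -0.001], [-0.002, -0.001, -1.0]]
wrist_force: [0.4, 2.2, 6.4]
width: 0.0244
```

Run:
```python
from h import *
go((.6254,-.0564,.14,90),(.6254,-.0564,.0385,90))
```

```text
t 25.125 pos [ 0.4279 -0.2058  0.0311] yaw 90.1939844105722 F [0.446  2.1875 6.4335] w 0.024420323373158123
travel [-198.2  148.7 -108.7] rot [-0.04  0.1   0.19]
travel [-198.   148.8   -7.2] rot [-0.04  0.1   0.19]
```

{"name": "apply_moves", "arguments": {"plan": [{"travel": [0,0,-40],"delta_rot": [0,0,0]},{"travel": [0,0,-90],"delta_rot": [0,0,0]},{"travel": [0,40,-109],"delta_rot": [0,0,0]},{"travel": [-30,80,-109],"delta_rot": [0,0,0]},{"travel": [-70,110,-109],"delta_rot": [0,0,0]},{"travel": [-115,135,-109],"delta_rot": [0,0,0]},{"travel": [-160,148.7,-109],"delta_rot": [0,0,0]},{"travel": [-198.1,148.7,-109],"delta_rot": [0,0,0]},{"travel": [-198.1,148.7,-90],"delta_rot": [0,0,0]},{"travel": [-198.1,148.7,-60],"delta_rot": [0,0,0]},{"travel": [-198.1,148.7,-50],"delta_rot": [0,0,0]},{"travel": [-198.1,148.7,-50],"delta_rot": [0,0,0]}]}}

```text
time: 26.62
eef_pos: [0.6246, -0.0563, 0.0801]
ee_rot: [[-1.0, -0.003, -0.001], [-0.003, 1.0, 0.0], [0.001, 0.0, -1.0]]
wrist_force: [-1.0, -0.1, -0.7]
width: 0.0243
```

Run:
```python
from h import *
go((.6254,-.0564,.0385,90))
im=snap('scene','s10.png')[:,:,::-1];im=cv2.resize(im[200:270,275:370],None,fx=8,fy=8,interpolation=cv2.INTER_CUBIC);cv2.imwrite('pics/z10.png',im)
```

```text
t 26.625 pos [ 0.6246 -0.0563  0.0801] yaw 90.18469474730821 F [-0.9646 -0.0786 -0.7222] w 0.024329023447768817
travel [-0.8 -0.1 41.6] rot [ 0.01 -0.05  0.18]
```

View pics/z10.png

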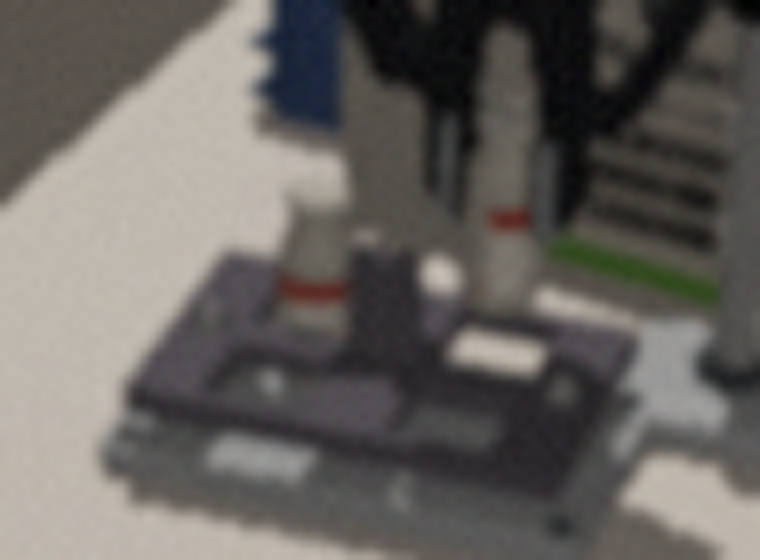

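{"name": "apply_moves", "arguments": {"plan": [{"travel": [-0.3,0,10],"delta_rot": [0,0,0]},{"travel": [-0.3,0,18],"delta_rot": [0,0,0]},{"travel": [-0.3,0,24],"delta_rot": [0,0,0]},{"travel": [-0.3,0,30],"delta_rot": [0,0,0]},{"travel": [-0.3,0,30],"delta_rot": [0,0,0]}]}}

```text
time: 27.3
eef_pos: [0.6249, -0.0561, 0.0496]
ee_rot: [[-1.0, -0.003, -0.001], [-0.003, 1.0, 0.0], [0.001, 0.0, -1.0]]
wrist_force: [0.0, 0.4, -0.5]
width: 0.0246
```

{"name": "apply_moves", "arguments": {"plan": [{"travel": [0,0,5],"delta_rot": [0,0,0]},{"travel": [0,0,9],"delta_rot": [0,0,0]},{"travel": [0,0,11],"delta_rot": [0,0,0]},{"travel": [0,0,11],"delta_rot": [0,0,0]}]}}

```text
time: 27.8
eef_pos: [0.6253, -0.0562, 0.0393]
ee_rot: [[-1.0, -0.003, 0.0], [-0.003, 1.0, -0.0], [-0.0, -0.0, -1.0]]
wrist_force: [-0.0, 0.0, 0.2]
width: 0.0247
```

{"name": "apply_moves", "arguments": {"plan": [{"travel": [0,0,0],"delta_rot": [0,0,0]},{"travel": [0,0,0],"delta_rot": [0,0,0]},{"travel": [0,0,0],"delta_rot": [0,0,0]},{"travel": [0,0,-20],"delta_rot": [0,0,0]},{"travel": [0,0,-60],"delta_rot": [0,0,0]},{"travel": [10,0,-100],"delta_rot": [0,0,0]},{"travel": [60,0,-100],"delta_rot": [0,0,0]},{"travel": [120,-20,-100],"delta_rot": [0,0,0]},{"travel": [157,-70,-100],"delta_rot": [0,0,0]},{"travel": [157,-125,-100],"delta_rot": [0,0,0]},{"travel": [157,-180,-95],"delta_rot": [0,0,0]},{"travel": [157,-214.3,-91],"delta_rot": [0,0,0]},{"travel": [157,-214.3,-91],"delta_rot": [0,0,0]},{"travel": [157,-214.3,-91],"delta_rot": [0,0,0]}], "fingers": 45}}

```text
time: 29.55
eef_pos: [0.4687, -0.2705, 0.1301]
ee_rot: [[-1.0, -0.003, -0.0], [-0.003, 1.0, 0.001], [0.0, 0.001, -1.0]]
wrist_force: [0.2, -0.5, -0.5]
width: 0.0387
```

Run:
```python
from h import *
go((.4685,-.2705,.031,90))
im=snap('scene','s11.png')[:,:,::-1];im=cv2.resize(im[200:330,275:430],None,fx=5,fy=4.5,interpolation=cv2.INTER_CUBIC);cv2.imwrite('pics/z11.png',im)
```

```text
t 29.55 pos [ 0.4687 -0.2705  0.1301] yaw 90.1850428768223 F [ 0.1869 -0.5235 -0.5122] w 0.03866610382899973
travel [ 0.2 -0.  99.1] rot [ 0.03 -0.02  0.19]
```

View pics/z11.png

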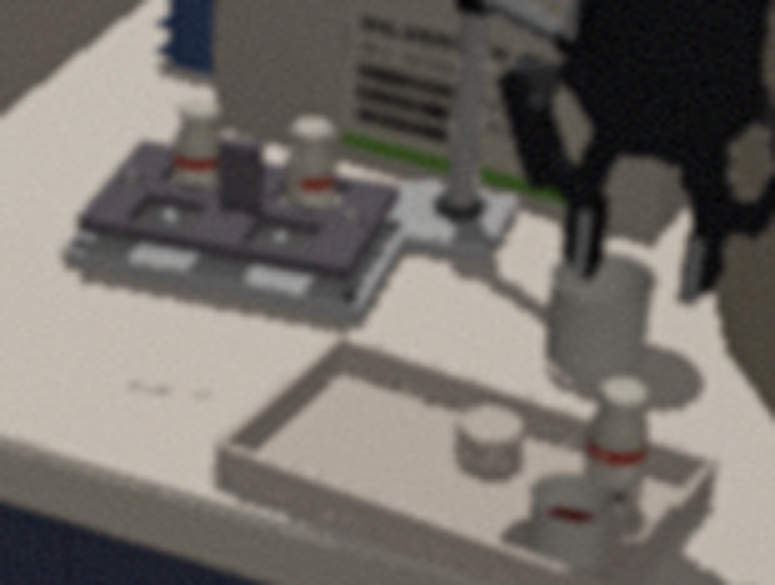

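{"name": "apply_moves", "arguments": {"plan": [{"travel": [0.2,0,30],"delta_rot": [0,0,0]},{"travel": [0.2,0,65],"delta_rot": [0,0,0]},{"travel": [0.2,0,92],"delta_rot": [0,0,0]},{"travel": [0.2,0,99],"delta_rot": [0,0,0]},{"travel": [0.2,0,99],"delta_rot": [0,0,0]},{"travel": [0.2,0,99],"delta_rot": [0,0,0]}]}}

```text
time: 30.35
eef_pos: [0.4694, -0.2712, 0.0324]
ee_rot: [[-1.0, -0.004, 0.002], [-0.004, 1.0, -0.001], [-0.002, -0.001, -1.0]]
wrist_force: [0.1, 0.5, -0.1]
width: 0.0384
```

{"name": "apply_moves", "arguments": {"plan": [{"travel": [0,0,0],"delta_rot": [0,0,0]},{"travel": [0,0,0],"delta_rot": [0,0,0]},{"travel": [0,0,0],"delta_rot": [0,0,0]},{"travel": [0,0,0],"delta_rot": [0,0,0]},{"travel": [0,0,0],"delta_rot": [0,0,0]}], "fingers": 0, "newtons": 30}}

```text
time: 30.98
eef_pos: [0.4693, -0.2713, 0.0322]
ee_rot: [[-1.0, -0.003, 0.002], [-0.003, 1.0, -0.001], [-0.002, -0.001, -1.0]]
wrist_force: [0.2, 1.7, 5.7]
width: 0.0246
```

Run:
```python
from h import *
go((.5779,-.0618,.14,90),(.5779,-.0618,.0385,90))
```

```text
t 30.975 pos [ 0.4693 -0.2713  0.0322] yaw 90.19875743455736 F [0.1875 1.6974 5.739 ] w 0.024606008311261147
travel [-109.5  209.1 -107.8] rot [-0.05  0.1   0.2 ]
travel [-109.3  209.1   -6.3] rot [-0.05  0.1   0.2 ]
```

{"name": "apply_moves", "arguments": {"plan": [{"travel": [0,0,-40],"delta_rot": [0,0,0]},{"travel": [0,0,-90],"delta_rot": [0,0,0]},{"travel": [0,40,-108],"delta_rot": [0,0,0]},{"travel": [0,85,-108],"delta_rot": [0,0,0]},{"travel": [-20,130,-108],"delta_rot": [0,0,0]},{"travel": [-50,170,-108],"delta_rot": [0,0,0]},{"travel": [-85,200,-108],"delta_rot": [0,0,0]},{"travel": [-110,209.1,-108],"delta_rot": [0,0,0]},{"travel": [-110,209.1,-90],"delta_rot": [0,0,0]},{"travel": [-110,209.1,-60],"delta_rot": [0,0,0]},{"travel": [-110,209.1,-48],"delta_rot": [0,0,0]},{"travel": [-110,209.1,-48],"delta_rot": [0,0,0]}]}}

```text
time: 32.48
eef_pos: [0.5777, -0.0616, 0.0789]
ee_rot: [[-1.0, -0.003, -0.001], [-0.003, 1.0, 0.0], [0.001, 0.0, -1.0]]
wrist_force: [-0.1, -0.5, 0.0]
width: 0.0247
```

Run:
```python
from h import *
go((.5784,-.0618,.0400,90))
im=snap('scene','s12.png')[:,:,::-1];im=cv2.resize(im[200:270,275:370],None,fx=8,fy=8,interpolation=cv2.INTER_CUBIC);cv2.imwrite('pics/z12.png',im)
```

```text
t 32.475 pos [ 0.5777 -0.0616  0.0789] yaw 90.18538718235096 F [-0.0785 -0.5445  0.0122] w 0.024660400252674818
travel [-0.8 -0.2 38.9] rot [ 0.02 -0.07  0.19]
```

View pics/z12.png

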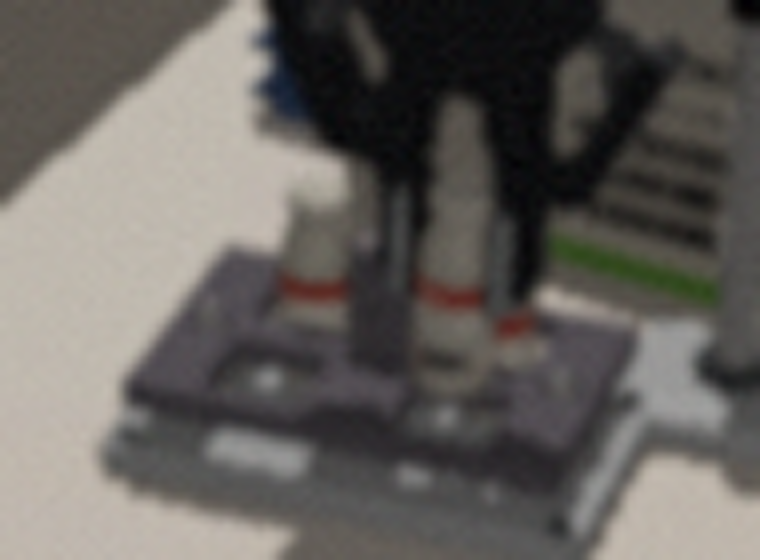

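{"name": "apply_moves", "arguments": {"plan": [{"travel": [-0.2,0,10],"delta_rot": [0,0,0]},{"travel": [-0.2,0,18],"delta_rot": [0,0,0]},{"travel": [-0.2,0,24],"delta_rot": [0,0,0]},{"travel": [-0.2,0,29],"delta_rot": [0,0,0]},{"travel": [-0.2,0,29],"delta_rot": [0,0,0]}]}}

```text
time: 33.15
eef_pos: [0.578, -0.0615, 0.0498]
ee_rot: [[-1.0, -0.003, -0.001], [-0.003, 1.0, 0.0], [0.001, 0.0, -1.0]]
wrist_force: [0.8, -0.6, -0.3]
width: 0.0246
```

{"name": "apply_moves", "arguments": {"plan": [{"travel": [0,0,5],"delta_rot": [0,0,0]},{"travel": [0,0,9],"delta_rot": [0,0,0]},{"travel": [0,0,10],"delta_rot": [0,0,0]},{"travel": [0,0,10],"delta_rot": [0,0,0]}]}}

```text
time: 33.65
eef_pos: [0.5783, -0.0616, 0.0404]
ee_rot: [[-1.0, -0.003, 0.0], [-0.003, 1.0, -0.0], [-0.0, -0.0, -1.0]]
wrist_force: [0.1, 0.5, 1.6]
width: 0.0245
```

{"name": "apply_moves", "arguments": {"plan": [{"travel": [0,0,0],"delta_rot": [0,0,0]},{"travel": [0,0,0],"delta_rot": [0,0,0]},{"travel": [0,0,0],"delta_rot": [0,0,0]},{"travel": [0,0,-20],"delta_rot": [0,0,0]},{"travel": [0,0,-60],"delta_rot": [0,0,0]},{"travel": [0,0,-110],"delta_rot": [0,0,0]},{"travel": [30,0,-160],"delta_rot": [0,0,0]},{"travel": [80,0,-200],"delta_rot": [0,0,0]},{"travel": [130,30,-200],"delta_rot": [0,0,0]},{"travel": [180,60,-200],"delta_rot": [0,0,0]},{"travel": [210,110,-200],"delta_rot": [0,0,0]},{"travel": [210,160,-200],"delta_rot": [0,0,0]},{"travel": [210,200,-200],"delta_rot": [0,0,0]},{"travel": [210,200,-200],"delta_rot": [0,0,0]}], "fingers": 45}}

```text
time: 35.4
eef_pos: [0.3671, 0.1397, 0.2403]
ee_rot: [[-1.0, -0.008, 0.0], [-0.008, 1.0, 0.0], [-0.0, 0.0, -1.0]]
wrist_force: [-0.5, 0.2, -0.5]
width: 0.0386
```

Run:
```python
from h import *
go()
a=snap('scene','s13.png')[160:330,235:430]; b=snap('top','t13.png')[130:280,240:420]
cv2.imwrite('pics/s13c.png',cv2.resize(a,None,fx=4,fy=3.5,interpolation=cv2.INTER_CUBIC)[:,:,::-1])
cv2.imwrite('pics/t13c.png',cv2.resize(b,None,fx=4,fy=4,interpolation=cv2.INTER_CUBIC)[:,:,::-1])
```

```text
t 35.4 pos [0.3671 0.1397 0.2403] yaw 90.43756277312399 F [-0.4932  0.2423 -0.4712] w 0.038610781590495025
```

View pics/s13c.png

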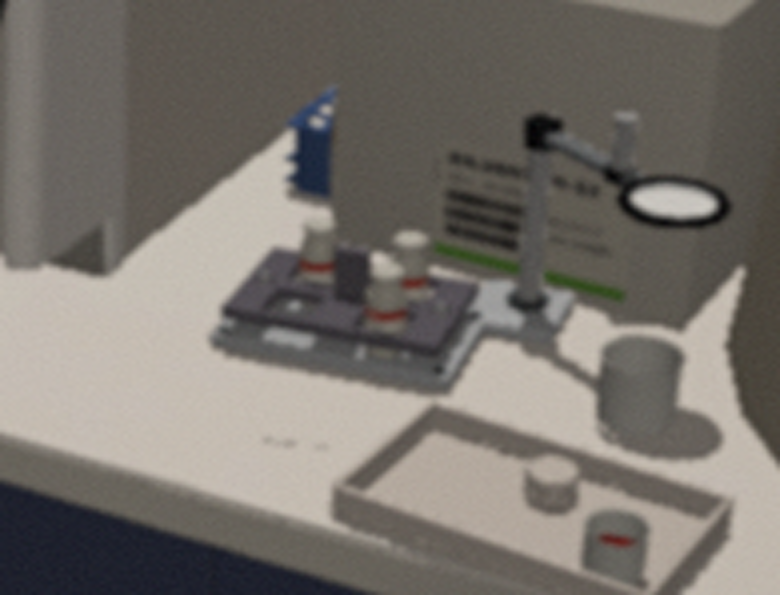

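View pics/t13c.png

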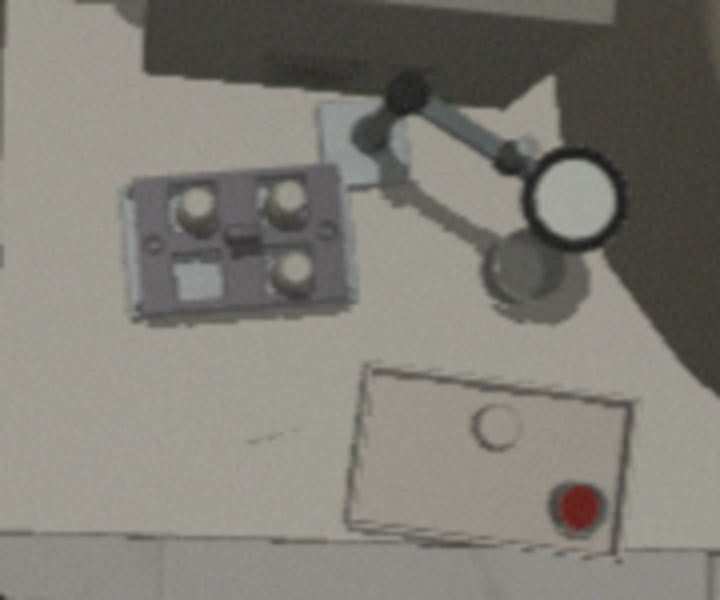

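Run:
```python
from h import *
go((.50,-.15,.27,96.5),(.6372,-.1829,.25,96.5))
```

```text
t 35.5 pos [0.3674 0.1378 0.2401] yaw 90.28659429286118 F [ 0.3096 -1.5667  0.0261] w 0.03805100186019641
travel [-131.2 -288.5  -29.8] rot [-0.02 -0.01 -6.21]
travel [-268.2 -322.    -9.8] rot [-0.02 -0.01 -6.21]
```

{"name": "apply_moves", "arguments": {"plan": [{"travel": [0,-50,-30],"delta_rot": [0,0,-6.2]},{"travel": [-20,-105,-30],"delta_rot": [0,0,-6.2]},{"travel": [-45,-160,-30],"delta_rot": [0,0,-6.2]},{"travel": [-75,-215,-30],"delta_rot": [0,0,-6.2]},{"travel": [-110,-265,-30],"delta_rot": [0,0,-6.2]},{"travel": [-160,-295,-30],"delta_rot": [0,0,-6.2]},{"travel": [-215,-318,-25],"delta_rot": [0,0,-6.2]},{"travel": [-268,-322,-15],"delta_rot": [0,0,-6.2]},{"travel": [-268,-322,-10],"delta_rot": [0,0,-6.2]},{"travel": [-268,-322,-10],"delta_rot": [0,0,-6.2]},{"travel": [-268,-322,-10],"delta_rot": [0,0,-6.2]}]}}

```text
time: 36.88
eef_pos: [0.6356, -0.1839, 0.2515]
ee_rot: [[-0.994, -0.111, 0.001], [-0.111, 0.994, -0.001], [-0.001, -0.001, -1.0]]
wrist_force: [-0.7, -0.1, -0.0]
width: 0.0387
```

Run:
```python
from h import *
go((.6372,-.1829,.175,96.5))
im=snap('scene','s14.png')[:,:,::-1];im=cv2.resize(im[130:260,320:450],None,fx=4.5,fy=4.5,interpolation=cv2.INTER_CUBIC);cv2.imwrite('pics/z14.png',im)
```

```text
t 36.875 pos [ 0.6356 -0.1839  0.2515] yaw 96.34584093486828 F [-0.6859 -0.1123 -0.0041] w 0.03868352448549849
travel [-1.7  0.9 76.5] rot [-0.04  0.06 -0.15]
```

View pics/z14.png

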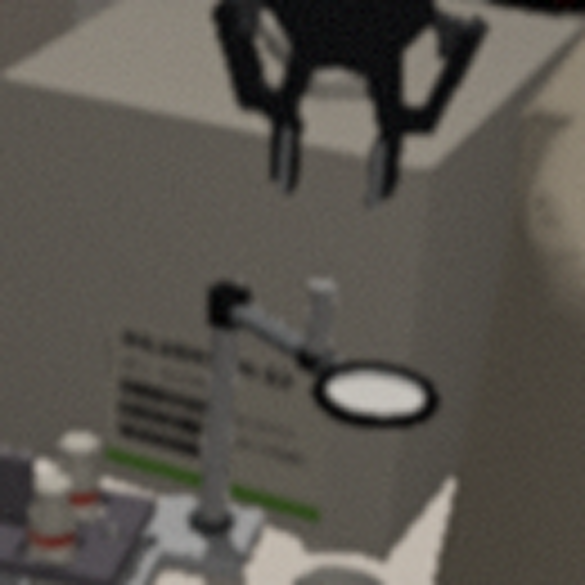

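{"name": "apply_moves", "arguments": {"plan": [{"travel": [-1.2,0.9,25],"delta_rot": [0,0,0]},{"travel": [-1.2,0.9,55],"delta_rot": [0,0,0]},{"travel": [-1.2,0.9,76],"delta_rot": [0,0,0]},{"travel": [-1.2,0.9,76],"delta_rot": [0,0,0]},{"travel": [-1.2,0.9,76],"delta_rot": [0,0,0]}]}}

```text
time: 37.55
eef_pos: [0.6378, -0.1825, 0.176]
ee_rot: [[-0.994, -0.111, 0.002], [-0.111, 0.994, -0.001], [-0.002, -0.001, -1.0]]
wrist_force: [-0.1, -0.4, 0.3]
width: 0.0386
```

{"name": "apply_moves", "arguments": {"plan": [{"travel": [0,0,0],"delta_rot": [0,0,0]},{"travel": [0,0,0],"delta_rot": [0,0,0]},{"travel": [0,0,0],"delta_rot": [0,0,0]},{"travel": [0,0,0],"delta_rot": [0,0,0]},{"travel": [0,0,0],"delta_rot": [0,0,0]}], "fingers": 0, "newtons": 25}}

```text
time: 38.17
eef_pos: [0.638, -0.1827, 0.1755]
ee_rot: [[-0.994, -0.111, 0.002], [-0.111, 0.994, -0.001], [-0.002, -0.001, -1.0]]
wrist_force: [-2.5, -2.0, 6.2]
width: 0.0128
```

Run:
```python
from h import *
go()
s=arm.state(); p=s['eef_pos']; R=s['ee_rot']
H=np.array([.6785,-.1203]); a0=np.degrees(np.arctan2(*(p[:2]-H)[::-1]))%360; r0=np.linalg.norm(p[:2]-H); print(a0,r0)
for a in np.linspace(a0,131.5,15)[1:]:
    q=np.array([*(H+.075*np.array([np.cos(np.radians(a)),np.sin(np.radians(a))])),p[2]])
    print(round(a,1),(R.T@(q-p)*1000).round(1))
```

```text
t 38.175 pos [ 0.638  -0.1827  0.1755] yaw 96.38353019545728 F [-2.5046 -1.9902  6.1819] w 0.012841771199921734
237.0235291532096 0.07441579816728339
229.5 [ 7.6  6.3 -0. ]
221.9 [13.8 13.9 -0. ]
214.4 [19.  22.3 -0.1]
206.9 [23.1 31.3 -0.1]
199.3 [25.9 40.7 -0.1]
191.8 [27.5 50.5 -0.1]
184.3 [27.8 60.3 -0.1]
176.7 [26.7 70.1 -0.1]
169.2 [24.5 79.7 -0.1]
161.6 [20.9 88.9 -0.2]
154.1 [16.2 97.6 -0.2]
146.6 [ 10.4 105.6  -0.2]
139.0 [  3.6 112.7  -0.2]
131.5 [ -4.1 118.9  -0.2]
```

{"name": "apply_moves", "arguments": {"plan": [{"travel": [7.6,6.3,0],"delta_rot": [0,0,0]},{"travel": [13.8,13.9,0],"delta_rot": [0,0,0]},{"travel": [19.0,22.3,0],"delta_rot": [0,0,0]},{"travel": [23.1,31.3,0],"delta_rot": [0,0,0]},{"travel": [25.9,40.7,0],"delta_rot": [0,0,0]},{"travel": [27.5,50.5,0],"delta_rot": [0,0,0]}]}}

```text
time: 38.92
eef_pos: [0.6032, -0.1371, 0.1753]
ee_rot: [[-0.994, -0.109, -0.002], [-0.109, 0.994, -0.004], [0.002, -0.004, -1.0]]
wrist_force: [-4.0, -5.8, 4.8]
width: 0.013
```

{"name": "apply_moves", "arguments": {"plan": [{"travel": [0.3,9.8,0],"delta_rot": [0,0,0]},{"travel": [-0.8,19.6,0],"delta_rot": [0,0,0]},{"travel": [-3.0,29.2,0],"delta_rot": [0,0,0]},{"travel": [-6.6,38.4,0],"delta_rot": [0,0,0]},{"travel": [-11.3,47.1,0],"delta_rot": [0,0,0]},{"travel": [-17.1,55.1,0],"delta_rot": [0,0,0]}]}}

```text
time: 39.67
eef_pos: [0.6161, -0.0795, 0.1753]
ee_rot: [[-0.994, -0.11, 0.002], [-0.11, 0.994, -0.003], [-0.001, -0.003, -1.0]]
wrist_force: [-3.8, -4.8, 5.1]
width: 0.013
```

{"name": "apply_moves", "arguments": {"plan": [{"travel": [-6.8,7.1,0],"delta_rot": [0,0,0]},{"travel": [-14.5,13.3,0],"delta_rot": [0,0,0]},{"travel": [-14.5,13.3,0],"delta_rot": [0,0,0]},{"travel": [-14.5,13.3,0],"delta_rot": [0,0,0]}]}}

```text
time: 40.17
eef_pos: [0.6295, -0.0639, 0.1752]
ee_rot: [[-0.994, -0.111, 0.003], [-0.111, 0.994, -0.001], [-0.003, -0.001, -1.0]]
wrist_force: [2.9, -1.1, 5.6]
width: 0.0132
```

Run:
```python
from h import *
go()
s=arm.state(); p=s['eef_pos']
H=np.array([.6785,-.1203]); print(np.degrees(np.arctan2(*(p[:2]-H)[::-1]))%360, np.linalg.norm(p[:2]-H))
```

```text
t 40.175 pos [ 0.6295 -0.0639  0.1752] yaw 96.39331767534512 F [ 2.9069 -1.0926  5.6378] w 0.013240799933717079
130.99297028016704 0.07469361240405833
```

{"name": "apply_moves", "arguments": {"plan": [{"travel": [0,0,0],"delta_rot": [0,0,0]},{"travel": [0,0,0],"delta_rot": [0,0,0]},{"travel": [0,0,0],"delta_rot": [0,0,0]},{"travel": [0,0,-30],"delta_rot": [0,0,0]},{"travel": [0,0,-80],"delta_rot": [0,0,0]},{"travel": [50,0,-100],"delta_rot": [0,0,0]},{"travel": [110,0,-100],"delta_rot": [0,0,0]},{"travel": [170,20,-100],"delta_rot": [0,0,0]},{"travel": [220,55,-100],"delta_rot": [0,0,0]},{"travel": [260,100,-100],"delta_rot": [0,0,0]},{"travel": [270,160,-100],"delta_rot": [0,0,0]},{"travel": [270,220,-100],"delta_rot": [0,0,0]},{"travel": [270,220,-100],"delta_rot": [0,0,0]},{"travel": [270,220,-100],"delta_rot": [0,0,0]}], "fingers": 45}}

```text
time: 41.92
eef_pos: [0.3356, 0.125, 0.2742]
ee_rot: [[-0.994, -0.113, 0.0], [-0.113, 0.994, -0.0], [-0.0, -0.0, -1.0]]
wrist_force: [0.1, 0.7, -0.0]
width: 0.0383
```

Run:
```python
from h import *
go()
a=snap('scene','s15.png'); b=snap('top','t15.png')
cv2.imwrite('pics/s15c.png',cv2.resize(a[165:285,260:400],None,fx=5.5,fy=5,interpolation=cv2.INTER_CUBIC)[:,:,::-1])
cv2.imwrite('pics/t15c.png',cv2.resize(b[140:220,260:360],None,fx=7,fy=7,interpolation=cv2.INTER_CUBIC)[:,:,::-1])
C=(.5977,-.0285)
print(proj('top',(*C,.161)),proj('scene',(*C,.161)))
```

```text
t 41.925 pos [0.3356 0.125  0.2742] yaw 96.50245236181797 F [ 0.0559  0.6906 -0.0128] w 0.038339258897271015
[304.2612 184.7752] [323.9801 200.7298]
```

View pics/s15c.png

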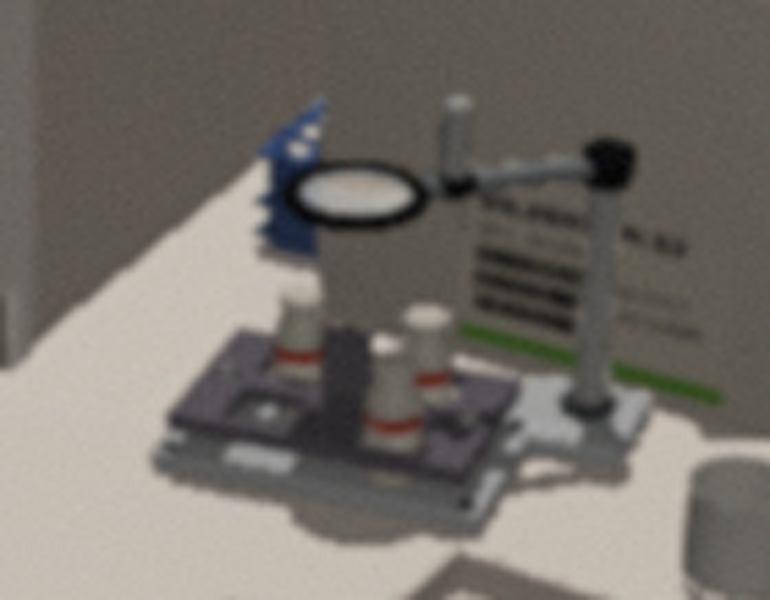

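View pics/t15c.png

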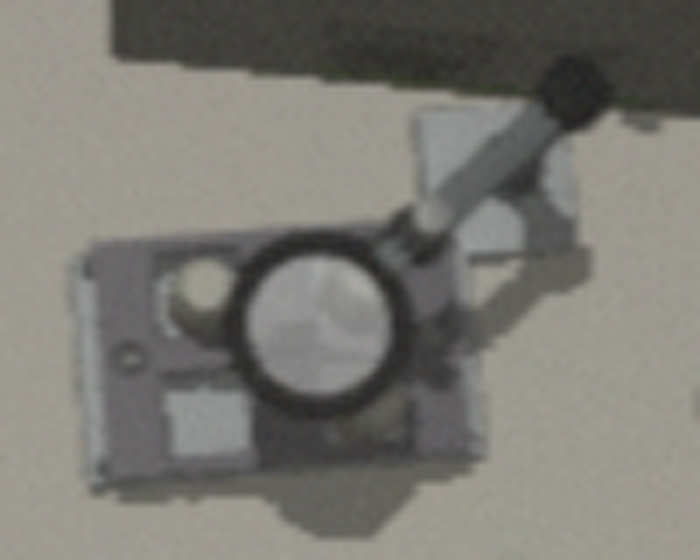

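Run:
```python
from h import *
print('top lens',onz('top',(305.0,185.86),.159),'scene',onz('scene',(324.5,203.6),.156),tri((305.0,185.86),(324.5,203.6)))
print('hub top',onz('top',(341.9,152.6),.166))
im=cv2.imread('pics/t15.png')[140:220,260:360]
g=cv2.resize(im,None,fx=8,fy=8,interpolation=cv2.INTER_CUBIC);g=cv2.GaussianBlur(g,(0,0),4).max(2)
m=(g<85).astype(np.uint8);m[:210]=0
cs,hi=cv2.findContours(m,cv2.RETR_CCOMP,cv2.CHAIN_APPROX_NONE)
for c in cs:
    if cv2.contourArea(c)>8000:
        (x,y),r=cv2.minEnclosingCircle(c); e=cv2.fitEllipse(c); 
        u=((e[0][0]+.5)/8-.5+260,(e[0][1]+.5)/8-.5+140); print(cv2.contourArea(c),e,u,onz('top',u,.16))
```

```text
top lens [ 0.5953 -0.0305  0.159 ] scene [ 0.5931 -0.0322  0.156 ] (array([ 0.5959, -0.0309,  0.1544]), [np.float64(1.3010243910964006e-05), np.float64(1.3010243911053172e-05)])
hub top [ 0.679  -0.1183  0.166 ]
61305.0 ((364.5704040527344, 385.2727966308594), (292.7053527832031, 320.09234619140625), 108.33722686767578) (305.1338005065918, 187.72159957885742) [ 0.5907 -0.0309  0.16  ]
21613.0 ((363.9373779296875, 371.0686340332031), (164.1798858642578, 167.63185119628906), 107.84991455078125) (305.05467224121094, 185.9460792541504) [ 0.595  -0.0306  0.16  ]
```

Run:
```python
from h import *
print('knob',onz('top',(321,170.3),.201),onz('scene',(343.05,185.2),.201))
print(proj('top',(.6289,-.064,.201)),proj('scene',(.6289,-.064,.201)))
im=cv2.imread('pics/t15.png'); cv2.imwrite('pics/k15.png',np.hstack([cv2.resize(im[155:185,305:335],(390,390),interpolation=cv2.INTER_CUBIC),cv2.resize(cv2.imread('pics/s15.png')[175:205,328:358],(390,390),interpolation=cv2.INTER_CUBIC)]))
go((.6289,-.064,.26,41.5))
```

```text
knob [ 0.628  -0.0637  0.201 ] [ 0.6234 -0.0666  0.201 ]
[321.1332 169.9271] [342.9592 184.1445]
t 42.025 pos [0.336  0.1239 0.2741] yaw 96.30171452319851 F [ 0.2354  0.1252 -0.2878] w 0.0389297505520069
travel [-270.5 -219.    14.1] rot [-0.02 -0.01 54.8 ]
```

View pics/k15.png

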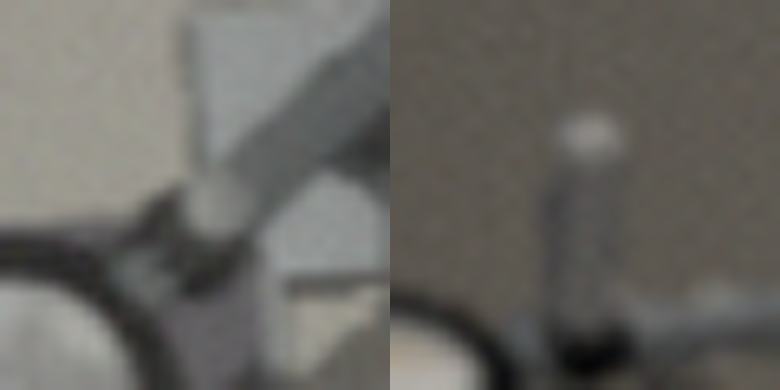

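{"name": "apply_moves", "arguments": {"plan": [{"travel": [0,-50,0],"delta_rot": [0,0,10]},{"travel": [-15,-105,10],"delta_rot": [0,0,20]},{"travel": [-60,-145,14],"delta_rot": [0,0,30]},{"travel": [-110,-180,14],"delta_rot": [0,0,40]},{"travel": [-165,-205,14],"delta_rot": [0,0,50]},{"travel": [-220,-219,14],"delta_rot": [0,0,54.8]},{"travel": [-270.5,-219,14],"delta_rot": [0,0,54.8]},{"travel": [-270.5,-219,14],"delta_rot": [0,0,54.8]},{"travel": [-270.5,-219,14],"delta_rot": [0,0,54.8]},{"travel": [-270.5,-219,14],"delta_rot": [0,0,54.8]},{"travel": [-270.5,-219,14],"delta_rot": [0,0,54.8]}]}}

```text
time: 43.4
eef_pos: [0.6282, -0.063, 0.2612]
ee_rot: [[-0.663, 0.748, 0.001], [0.748, 0.663, -0.0], [-0.001, 0.001, -1.0]]
wrist_force: [-0.8, 0.6, 0.2]
width: 0.0384
```

Run:
```python
from h import *
go((.6291,-.0641,.176,41.5))
```

```text
t 43.4 pos [ 0.6282 -0.063   0.2612] yaw 41.55864204279913 F [-0.8459  0.6338  0.1534] w 0.03839829056091592
travel [-1.3 -0.1 85.2] rot [0.04 0.06 0.06]
```

{"name": "apply_moves", "arguments": {"plan": [{"travel": [-1,0,30],"delta_rot": [0,0,0]},{"travel": [-1,0,60],"delta_rot": [0,0,0]},{"travel": [-1,0,84],"delta_rot": [0,0,0]},{"travel": [-1,0,84],"delta_rot": [0,0,0]},{"travel": [-1,0,84],"delta_rot": [0,0,0]},{"travel": [-1,0,84],"delta_rot": [0,0,0]}]}}

```text
time: 44.15
eef_pos: [0.6301, -0.0635, 0.1777]
ee_rot: [[-0.664, 0.748, 0.002], [0.748, 0.664, -0.001], [-0.002, 0.001, -1.0]]
wrist_force: [0.5, 0.3, 0.2]
width: 0.0386
```

{"name": "apply_moves", "arguments": {"plan": [{"travel": [0,0,0],"delta_rot": [0,0,0]},{"travel": [0,0,0],"delta_rot": [0,0,0]},{"travel": [0,0,0],"delta_rot": [0,0,0]},{"travel": [0,0,0],"delta_rot": [0,0,0]},{"travel": [0,0,0],"delta_rot": [0,0,0]}], "fingers": 0, "newtons": 30}}

```text
time: 44.78
eef_pos: [0.6297, -0.0635, 0.1769]
ee_rot: [[-0.664, 0.748, 0.001], [0.748, 0.664, -0.0], [-0.001, 0.0, -1.0]]
wrist_force: [-1.9, 0.3, 6.2]
width: 0.0127
```

Run:
```python
from h import *
go((.6291,-.0641,.176,41.5))
```

```text
t 44.775 pos [ 0.6297 -0.0635  0.1769] yaw 41.5925484096623 F [-1.8763  0.3055  6.2302] w 0.012690261774827996
travel [-0.1 -0.8  0.9] rot [0.02 0.05 0.09]
```

{"name": "apply_moves", "arguments": {"plan": [{"travel": [0,0,0],"delta_rot": [0,0,0]},{"travel": [0,0,0],"delta_rot": [0,0,0]},{"travel": [0,0,0],"delta_rot": [0,0,0]},{"travel": [0,0,-30],"delta_rot": [0,0,0]},{"travel": [0,0,-80],"delta_rot": [0,0,0]},{"travel": [33,-37,-100],"delta_rot": [0,0,0]},{"travel": [73,-82,-100],"delta_rot": [0,0,0]},{"travel": [128,-113,-100],"delta_rot": [0,0,0]},{"travel": [187,-128,-100],"delta_rot": [0,0,0]},{"travel": [247,-128,-100],"delta_rot": [0,0,0]},{"travel": [299,-95,-100],"delta_rot": [0,0,0]},{"travel": [344,-56,-100],"delta_rot": [0,0,0]},{"travel": [344,-56,-100],"delta_rot": [0,0,0]},{"travel": [344,-56,-100],"delta_rot": [0,0,0]}], "fingers": 45}}

```text
time: 46.52
eef_pos: [0.3592, 0.1567, 0.2761]
ee_rot: [[-0.665, 0.747, -0.0], [0.747, 0.665, -0.0], [-0.0, -0.0, -1.0]]
wrist_force: [0.7, -0.6, -0.2]
width: 0.0386
```

Run:
```python
from h import *
go()
a=snap('scene','s16.png'); b=snap('top','t16.png')
cv2.imwrite('pics/s16c.png',cv2.resize(a[165:325,260:420],None,fx=4.6,fy=3.7,interpolation=cv2.INTER_CUBIC)[:,:,::-1])
cv2.imwrite('pics/t16c.png',cv2.resize(b[140:220,260:360],None,fx=7,fy=7,interpolation=cv2.INTER_CUBIC)[:,:,::-1])
for f in('t2','t15','t16'):
    im=cv2.imread(f'pics/{f}.png')[140:220,260:400]
    g=cv2.resize(im,None,fx=8,fy=8,interpolation=cv2.INTER_CUBIC);g=cv2.GaussianBlur(g,(0,0),4).max(2)
    m=(g<85).astype(np.uint8)
    cs,hi=cv2.findContours(m,cv2.RETR_CCOMP,cv2.CHAIN_APPROX_NONE)
    for c in cs:
        A=cv2.contourArea(c)
        if 15000<A<30000:
            e=cv2.fitEllipse(c); u=((e[0][0]+.5)/8-.5+260,(e[0][1]+.5)/8-.5+140); print(f,A,e[1],u,onz('top',u,.16))
```

```text
t 46.525 pos [0.3592 0.1567 0.2761] yaw 41.68130803839285 F [ 0.7312 -0.622  -0.1539] w 0.03863543854718159
t2 21473.5 (163.2442626953125, 167.6566925048828) (383.29864501953125, 179.3463249206543) [ 0.6172 -0.2224  0.16  ]
t15 21613.0 (164.1798858642578, 167.63185119628906) (305.05467224121094, 185.9460792541504) [ 0.595  -0.0306  0.16  ]
t16 21673.0 (164.5556640625, 167.88070678710938) (303.94993591308594, 184.74899291992188) [ 0.5979 -0.0278  0.16  ]
```

View pics/s16c.png

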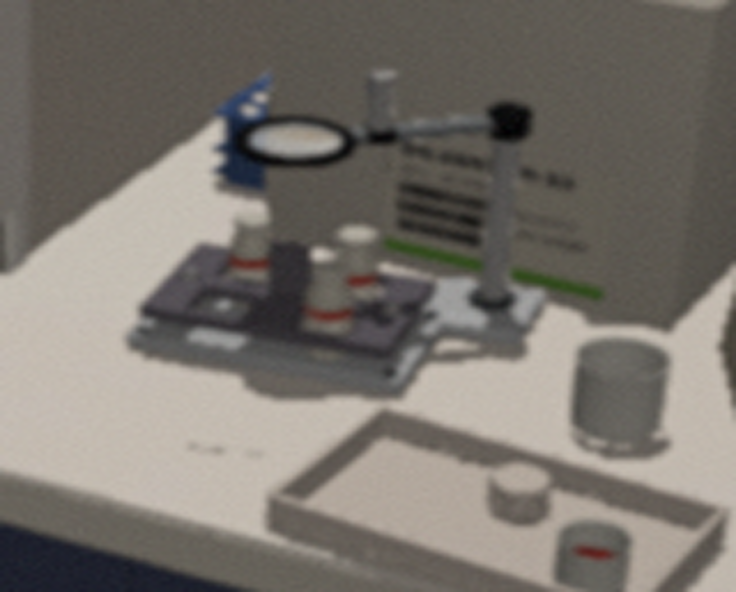

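View pics/t16c.png

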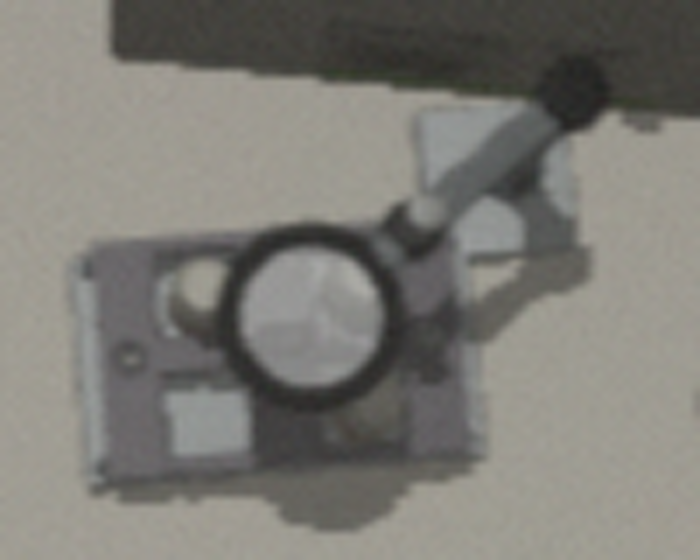

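```bash
python3 -c "
from rig import arm
print(arm.state()['time'],arm.hand_in())"
```

```text
the job is handed in; nothing more can be done
46.625 None
```

The setup is finished and was handed in at 46.6 s; no verdict came back.

- **Magnifier, first swing:** I carried it by its knob about 92° to the right, to roughly 1.84 rad.
- **Holder:** It is hung on both pins. It reached the expected shoulder height with only about 3 N of side force. The last pictures show it flat, with the left pin through its hole and the right one hidden by the lens and its shadow.
- **Bottles:** Three of the four were there. Each stands upright in its own well (3, 2 and 0), lowered to the base-plate height before release. The cup and spare cap are still in the tray, and the beaker is where it was.
- **Magnifier, swing back:** After my first swing back, both cameras put the lens about 4 mm past centre, although the arm's own reading said it was right. I gripped the knob again and corrected it.

In the last top view the lens centre is at (0.598, -0.028) and the midpoint between the pins is at (0.597, -0.027). That agrees to within about 1 mm, with the camera calibration itself good to about 2 mm. I did not see the holder get knocked at any point, and the arm was clear of everything at hand-in.

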